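# Load a test cartridge on the slide stage and click it in at the reader

## Task

Set the test cartridge that lies by itself on the table flat into the nest on the slide's stage, with its round cap at the end away from the upright grip post, and let go of it. Then take hold of the grip post and slide the stage along its rail towards the reader block until the spring ball clicks into the notch, without running past it. Finish while still holding the post with the stage at the notch, and leave the two dropper bottles and the timer where they stand.

Things in the scene. Friction and masses are not known exactly. Their poses are not given: they have to be found in the camera images.
- cartridge: the test cartridge to load: a white rounded slab 62 x 46 x 12 mm with one round cap (27 mm across, 9 mm high) on top, 21 mm high in all, about 20 g. It lies flat on the bare table beyond the slide (two more, not to be used, lie in the tray at the back). Origin: centre of its underside; x along its 62 mm length, the cap's end is +x; y across its 46 mm width; z up. Can be gripped across its 46 mm width or round the cap.
- cap (a point): centre of the top of that cartridge's round cap, 21 mm above its underside and 9 mm from its middle towards +x; turns with the cartridge
- slide: the slide: a fixed metal base plate 300 mm long on the table with a straight rail along it. Origin: on the table, under the middle of the rail; y along the rail, the stage travels to +y; +x is the side on which the reader block stands (away from the robot); z up. The plate reaches from x = -40 to +78 mm, y = -150 to +150 mm, 12 mm thick.
- stage (a joint): travel of the stage along the slide's y, in m: 0 at the -y end stop, up to 0.165. The stage is a grey plate 66 mm (x) by 125 mm (y), its top 36 mm above the table, with the nest on its +y part and the grip post on its -y part. It starts between 0 and 0.015. It slides with about 1 N of friction and is not sprung, except at the notch.
- nest (a point): centre of the nest floor on the stage's top, 36 mm above the table; axes parallel to the slide's. The nest is framed by short steel rods 5 mm high (round on top), with 1.7 mm clearance on every side of the cartridge; a gap of 25 mm is left in the middle of each long side. The cartridge's length goes along y, cap end to +y, so that its origin lies on this point.
- post: the upright grip post on the stage: black, square, 16 x 16 mm, 42 mm high above the stage's top (its top 78 mm above the table), with a 26 mm square foot 4 mm high. Origin: centre of its foot on the stage's top, 65 mm from the nest's centre towards -y, in the middle of the stage across; axes parallel to the slide's. Its sides face along and across the rail.
- post_top (a point): centre of the top of the grip post, 42 mm above the stage's top
- notch (a point): the notch in the stage's +x edge, between two small round steel ridges standing 6 mm before and 6 mm behind it; level with the nest's centre along y (there is a black line on the stage's top), 36 mm from it in x
- reader: the reader block: a white box 30 x 52 mm, its top 56 mm above the table, with a spring-loaded steel ball towards the stage. Fixed, at a different place along the slide in each start: the stage must travel 63 to 123 mm. Origin: on the base plate, on the rail's middle line, level with the ball; axes parallel to the slide's. A black line on its top meets that on the stage at the notch.
- ball_seat (a point): where the notch's point (notch) comes to lie when the ball sits in the notch; fixed on the reader. The first ridge meets the ball 12 mm before that: the resistance rises to about 7 N some 10 mm before the notch, is gone at 5 to 6 mm before it, and from there the ball pulls the stage on into the notch. Past the notch the second ridge resists at once, about 7 N at 2 mm beyond, its crest 6 mm beyond.
- dropper_a: dropper bottle, 27 mm across, 84 mm high, standing beyond the +y end of the slide; leave alone
- dropper_b: second dropper bottle, 27 mm across, 84 mm high, beside the first; leave alone
- bench_timer: bench timer lying flat, 62 x 67 x 20 mm, beyond the -y end of the slide; leave alone
Mind the look-alikes: they are no part of the job. Leave any black look-alike of the cartridge alone.

How it is judged:
On the way, in this order (a step that is already met when the one before it is completed fails the run):
1. the cartridge lies flat in the nest, let go, with the stage still short of the reader (horizontal distance between cartridge and nest below 0.004 m and z of cartridge in the frame of nest between -0.003 and 0.003 m and angle between cartridge's own z axis and vertical below 0.06 rad and y of cap in the frame of nest above 0.004 m and contact force between the fingers and cartridge below 0.1 N and y of notch in the frame of ball_seat below -0.03 m), for 0.2 s.
2. the stage stands at the notch and the fingers hold the post (y of notch in the frame of ball_seat between -0.003 and 0.003 m and contact force between the fingers and post above 2 N), for 0.3 s.
At the end, for the whole second after the job is handed in: The fingers still hold the grip post (at least 2 N) and the stage rests with its notch within 3 mm of the ball; the cartridge lies flat in the nest (within 4 mm of its centre, not tilted by more than 0.06 rad, cap end away from the post), untouched by the fingers (all of step 2 and horizontal distance between cartridge and nest below 0.004 m and z of cartridge in the frame of nest between -0.003 and 0.003 m and angle between cartridge's own z axis and vertical below 0.06 rad and y of cap in the frame of nest above 0.004 m and contact force between the fingers and cartridge below 0.1 N and velocity of joint stage between -0.01 and 0.01 m/s); the arm keeps its last pose, push and grip.
It fails at once if the stage runs past the notch by more than 7 mm (y of notch in the frame of ball_seat above 0.007 m).
It fails at once if a dropper bottle or the timer is displaced by more than 3 cm (distance of any of dropper_a, dropper_b, bench_timer from where it was at the start of the episode above 0.03 m).
It also fails if it takes over 59 s, if anything falls off the work surface, if the arm or the gripper's body presses on something with over 40 N, if the wrist force passes 120 N, or if a joint passes its speed limit or range.

## Robot

A 7-joint arm with a two-finger parallel gripper is mounted at the origin on a cart in front of the work surface, level with it; the furniture and walls round the work are solid. World frame = base frame: x ahead of the robot, y to its left, z up, the work surface at z = 0. Lengths are in m, angles in rad, forces in N, time in s.
With the tool pointing down it reaches from about 0.4 to 0.85 m from the base axis. Payload 10.4 kg.
Tool frame: the origin (TCP) lies where the fingers leave the gripper's body, on its centre line; the fingertips stand 73 mm ahead of it and the grasp point (between the pads) lies 54 mm ahead of it; z points along the fingers, y is the direction in which the jaws open and shut (so a half turn about z gives the same grasp; the last joint's range is limited). The gripper opens to 85 mm and grips with 20 to 120 N. Pads are 22 mm wide; open, the fingers measure 114 mm over their backs; the gripper's body (76 mm by 85 mm) begins 54 mm behind the grasp point. The pads swing forward as they close: fully open they stand 13 mm farther back than shut.
Start: joints at [-1.326, 0.332, -0.065, 1.46, 0.022, 1.35, -0.088], TCP at [0.165, 0.603, 0.304] pointing down, gripper open.
Joint ranges: [-2.6, 2.6], [-0.5, 2.12], [-1.47, 1.34], [0.16, 2.42], [-1.27, 4.41], [0.06, 2.06], [-2.6, 2.6]. Speed limits (rad/s): [2.22, 2.22, 2.79, 2.79, 3.14, 3.14, 3.14].

## Interface

Orientations are given as a unit quaternion [x, y, z, w].
In Python, from workcell import get_obs, camera, camera_model, hand_in gives the robot as it stands.
- The arm moves only by the shell command python3 -m crank 'ROWS' [FORCE]. ROWS is text: rows parted by semicolons, each of 7 numbers parted by spaces: the shift along the tool's x, y, z in units of 40 mm (1.0 is 40 mm), then the turn, a rotation vector about the tool's x, y, z in units of 8 degrees (1.0 is 8 degrees), then the finger opening in mm, from 0 to 85.4. In form: x y z ax ay az jaw; .... A call has exactly 10 rows; each row shifts and turns the pose as measured when the row begins, along the tool's axes as they then stand; what a row does not reach is not made up. A row lasts 1/10 s, in which the tool goes at most 50 mm and 8.59 degrees, less where a joint would pass 70% of its speed; a pose out of reach is approached as far as the arm can. A call is refused whole if a number of a shift passes 1 or a number of a turn 1, either way. A call with a gripper value outside its range is refused whole. The fingers move at their own pace and stop on an object; FORCE is the grip in N (left out, the last holds). Time passes only in rows, so rows that do not move let the fingers close, or fill a call up. It gives the time, the measured TCP pose, the force and the opening at its end, in the units of the state.
- get_obs(): the state, without advancing time (a new reading comes with each control period).
- camera(name): name is "scene" or "top"; returns (picture, depth): 384x512x3 uint8, red, green, blue; 384x512 float32, m along the optical axis (not along the pixel's ray), 0 where there is no reading.
- camera_model(name): a dict with "fx", "fy", "cx", "cy" (pixels), "position" and "rotation" of the camera in the world. Camera axes: x right, y up, looking along -z (the intrinsics and any distortion apply to the point x, -y, -z); pixel columns grow to the right and rows downward; lengths in m; the calibration is good to about 2 mm. A picture is of the moment at which its call begins. camera_model takes no time and is no camera call.
- hand_in(): hands the job in, once; it reports no verdict.
The state is a dict: "clock": time; "joint_pos": joint angles; "joint_velocities": joint speeds; "tau": joint torques, N m; "position": TCP position; "ee_rot": TCP orientation; "ft_force": force on the tool from outside, world axes, zero at the start; "torque": the same for the moment, N m; "grip_width": opening from 0.0 (shut) to 1.0 (fully open).
Only numpy, scipy, OpenCV 4.12 (cv2) and the standard library are available. Lean on these libraries where they do the work, as an engineer would, in place of code of your own. Each camera call takes 0.05 s, during which the arm holds its last target.

## Working session

There is one attempt and no reset: what is moved stays moved. The work goes in short steps, Python scripts to look and compute and a shell command to move; the robot and the scene stay as the last step left them, time stands still between calls to the robot, and variables do not carry over. Pictures are saved under pics/ and viewed, and the job is handed in when it is done.

```bash
mkdir -p pics; ls; python3 - <<'E'
from workcell import *
import cv2,numpy as np
print(get_obs())
for n in("scene","top"):
    p,d=camera(n);m=camera_model(n);print(n,m)
    cv2.imwrite(f"pics/{n}0.png",p[:,:,::-1]);np.save(f"{n}0.npy",d);np.save(f"{n}0rgb.npy",p)
E
```

```text
pics
{'clock': 0.0, 'joint_pos': array([-1.32561688,  0.33289193, -0.0646719 ,  1.46091304,  0.02157242,
        1.34989677, -0.08847593]), 'joint_velocities': array([-4.29050904e-04, -2.75999989e-03,  1.83035924e-05,  6.93458777e-04,
       -2.18920348e-04,  2.83771815e-04,  8.08995334e-04]), 'tau': array([-2.41664375e-04, -6.25425982e+01,  4.91106219e-02, -3.91618860e+01,
        1.61394873e-02,  9.49028326e-03,  4.81498489e-05]), 'position': array([0.16530888, 0.60247218, 0.30311675]), 'ee_rot': array([ 1.33484153e-01,  9.91050695e-01, -7.03928909e-04, -7.13867966e-05]), 'ft_force': array([ 0.02904554, -0.97128402,  0.00943138]), 'torque': array([ 0.01774002, -0.01047042,  0.00503143]), 'grip_width': 0.9991340752884406}
scene {'fx': 401.86188680642925, 'fy': 401.86188680642925, 'cx': 249.2880239515862, 'cy': 192.11994860377683, 'position': array([0.18813877, 0.24676815, 0.66361746]), 'rotation': array([-0.13197083,  0.37399445,  0.87356538, -0.28212653])}
top {'fx': 405.18345630755897, 'fy': 405.18345630755897, 'cx': 256.4297852209043, 'cy': 190.58434263368426, 'position': array([ 0.47590629, -0.25066801,  1.10047075]), 'rotation': array([-0.02840387,  0.03118297,  0.7079538 , -0.70499806])}
```

View pics/scene0.png

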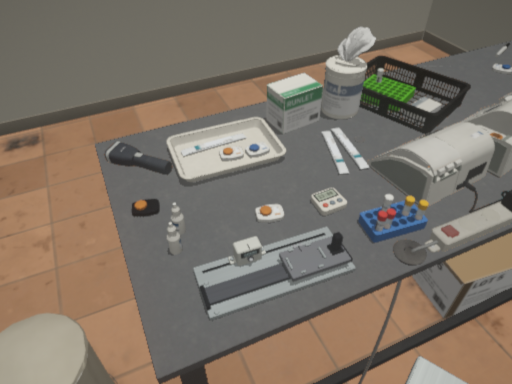

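View pics/top0.png

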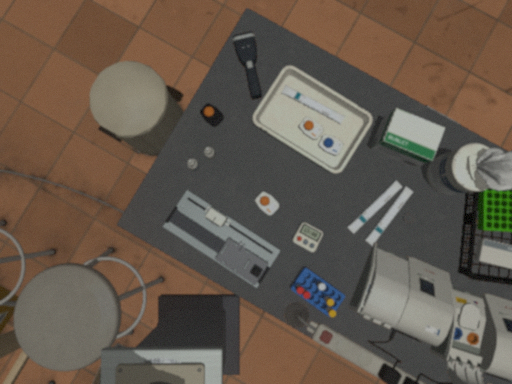

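```bash
cat > h.py <<'E'
import numpy as np,cv2
from workcell import *
from scipy.spatial.transform import Rotation as R
def px2w(n,u,v,d=None,z=None):
    m=camera_model(n);r=np.array([(u-m['cx'])/m['fx'],-(v-m['cy'])/m['fy'],-1.])
    r=R.from_quat(m['rotation']).apply(r);p=m['position']
    return p+r*(d if d is not None else (z-p[2])/r[2])
def w2px(n,P):
    m=camera_model(n);c=R.from_quat(m['rotation']).inv().apply(np.atleast_2d(P)-m['position'])
    return np.c_[m['cx']+m['fx']*c[:,0]/-c[:,2],m['cy']-m['fy']*c[:,1]/-c[:,2]]
def tri(us,ut):
    A=[];b=[]
    I=np.eye(3);S=0;T=0
    for n,u in(("scene",us),("top",ut)):
        p=camera_model(n)['position'];q=px2w(n,*u,d=1.)-p;q/=np.linalg.norm(q);M=I-np.outer(q,q);S=S+M;T=T+M@p
    return np.linalg.solve(S,T)
def crop(img,x0,y0,x1,y1,k,fn):
    c=cv2.resize(img[y0:y1,x0:x1,::-1],None,fx=k,fy=k,interpolation=cv2.INTER_CUBIC)
    for i in range(x0-x0%-10,x1,10): cv2.line(c,((i-x0)*k,0),((i-x0)*k,6 if i%50 else 14),(0,0,255),1);cv2.putText(c,str(i),((i-x0)*k,22),0,.35,(0,255,255),1)
    for i in range(y0-y0%-10,y1,10): cv2.line(c,(0,(i-y0)*k),(6,(i-y0)*k),(0,0,255),1);cv2.putText(c,str(i),(8,(i-y0)*k+4),0,.35,(0,255,255),1)
    cv2.imwrite("pics/"+fn,c)
E
python3 - <<'E'
from h import *
t=np.load('top0rgb.npy');s=np.load('scene0rgb.npy')
crop(t,160,185,290,290,6,'tcrop.png');crop(s,190,195,360,310,4,'scrop.png')
for n,l in(("top",[(267,203),(230,250),(193,163),(308,237)]),("scene",[(270,212),(270,270)])):
    d=np.load(n+'0.npy')
    for u,v in l: print(n,u,v,d[v,u],px2w(n,u,v,d[v,u]))
E
```

```text
top 267 203 1.0768961 [ 0.53356207 -0.28304706  0.02473347]
top 230 250 1.0549991 [ 0.41086705 -0.18556046  0.03594124]
top 193 163 1.0435665 [ 0.63526011 -0.09187126  0.06598696]
top 308 237 1.0779791 [ 0.44301237 -0.39179437  0.0164442 ]
scene 270 212 0.8917136 [ 0.52748642 -0.27193166  0.01940861]
scene 270 270 0.7774155 [ 0.43975918 -0.14249251  0.0203115 ]
```

View pics/tcrop.png

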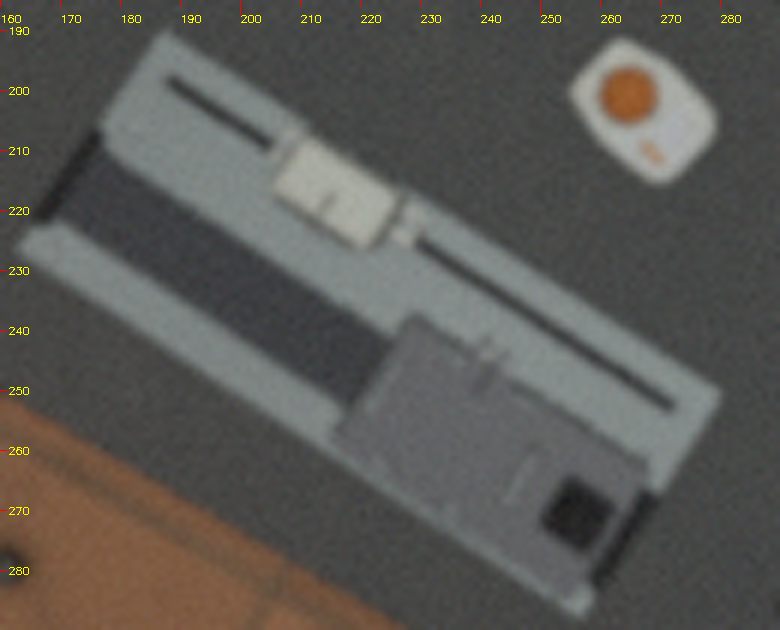

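View pics/scrop.png

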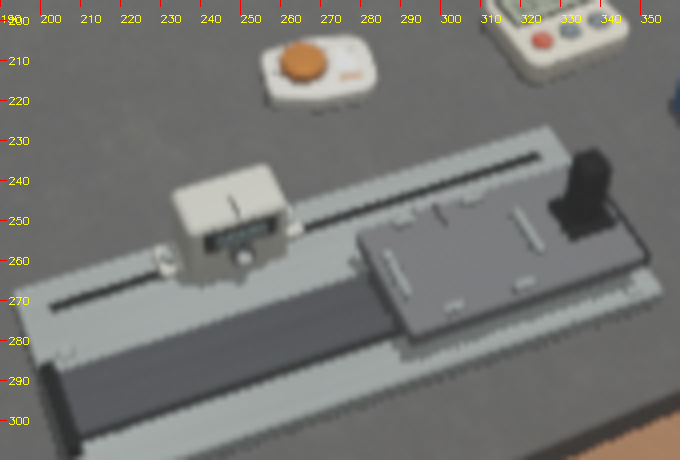

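```bash
python3 - <<'E'
from h import *
t=np.load('top0rgb.npy');s=np.load('scene0rgb.npy')
crop(t,212,230,272,288,12,'t2.png');crop(s,275,225,355,285,9,'s2.png')
crop(t,250,188,284,220,18,'t3.png');crop(s,250,198,290,226,18,'s3.png')
E
```

```text
(no output)
```

View pics/t2.png

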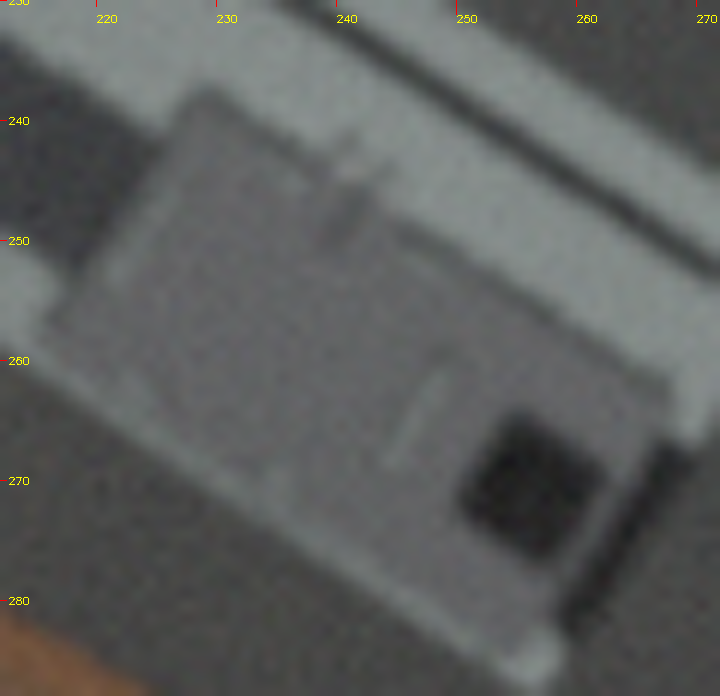

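View pics/s2.png

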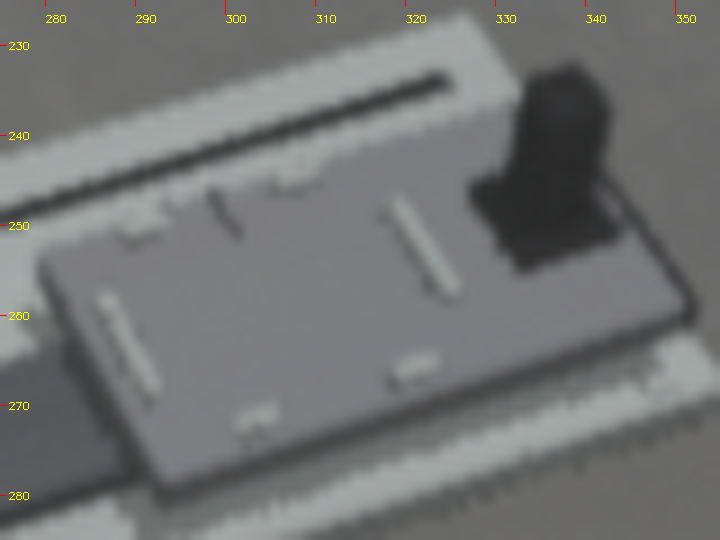

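View pics/t3.png

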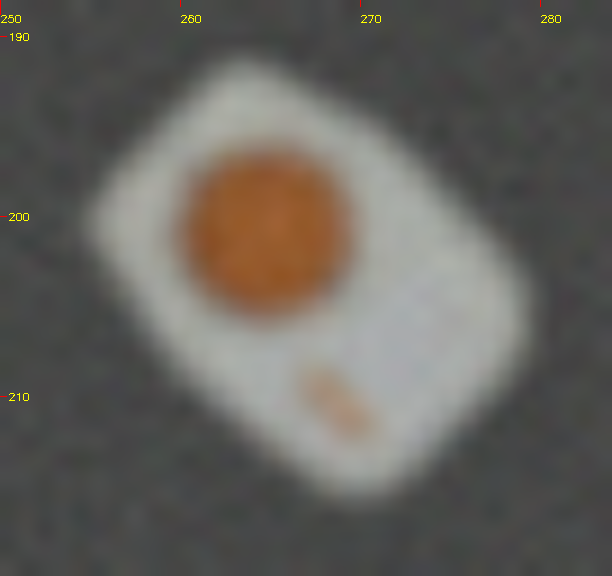

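View pics/s3.png

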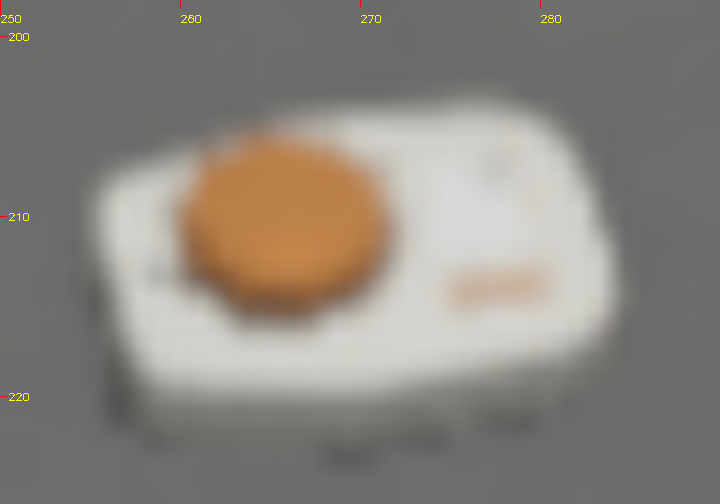

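```bash
cat > fit.py <<'E'
from h import *
from scipy.optimize import least_squares
def model(p):
    x,y,a,yn,ye,yr=p[:6]
    L=[]
    def add(n,u,v,lx,ly,z): L.append((n,u,v,lx,ly,z))
    for n,u,v,sx,sy in[("top",229,237,1,1),("top",267.5,261,1,-1),("top",216,257.5,-1,1),("scene",279.5,253.5,1,1),("scene",292.5,279.5,-1,1),("scene",351,260,-1,-1)]: add(n,u,v,.033*sx,ye+.0625*sy,.036)
    # rods inner: half length 31+1.7 + r
    r=.0342
    for n,u,v,sy in[("top",246.7,265,-1),("top",223.3,249.8,1),("scene",321.7,252.3,-1),("scene",289.3,263.2,1)]: add(n,u,v,0,yn+r*sy,.040)
    add("top",241.5,244.7,.033,yn,.036);add("scene",298,246.2,.033,yn,.036)
    add("top",255.7,270.2,0,yn-.065,.042)
    for u,v,sx,sy in[(327.5,245.5,1,1),(333,255,-1,1),(343.7,251,-1,-1)]: add("scene",u,v,.013*sx,yn-.065+.013*sy,.038)
    for n,u,v,sx,sy in[("top",187,190,1,1),("top",162.5,226,-1,1),("top",279.5,250.5,1,-1),("scene",193.5,267.5,1,1),("scene",326,226.5,1,-1),("scene",355,268,-1,-1)]: add(n,u,v,.078 if sx>0 else -.04,.15*sy,.012)
    rx=p[6]
    for n,u,v,sx,sy in[("top",211,208,1,1),("top",206,216.5,-1,1),("top",226,218,1,-1),("top",221,226,-1,-1),("scene",233,242.5,-1,1),("scene",276,252-0,-1,-1)][:4]: add(n,u,v,rx+.015*sx,yr+.026*sy,.056)
    add("scene",248.7,247.5,rx-.015,yr,.056)
    add("top",213,220,rx-.015,yr,.056)
    return L
def res(p,off,full=False):
    c,s=np.cos(p[2]),np.sin(p[2]);out=[]
    for n,u,v,lx,ly,z in model(p):
        P=[p[0]+c*lx-s*ly,p[1]+s*lx+c*ly,z]
        out.append(w2px(n,P)[0]-[u+off,v+off])
    return np.array(out) if full else np.ravel(out)
if __name__=="__main__":
    for off in(0,-.45):
        q=least_squares(res,[.43,-.15,.5-1,-.05,-.08,.03,.06],args=(off,),loss='soft_l1')
        print(off,q.cost,q.x.round(4));r=res(q.x,off,True);print(r.round(1).tolist())
        p=q.x;c,s=np.cos(p[2]),np.sin(p[2])
        for nm,ly in(("nest",p[3]),("post",p[3]-.065),("seat",p[5])): print(nm,p[0]-s*ly,p[1]+c*ly)
        print("travel",p[5]-p[3])
    # cartridge
    C=[("top",264.7,200.8,0.021,'c'),("scene",265.7,210.3,.021,'c')]
    for off in(0,-.45):
        print("cap tri",tri((265.9+off,210.3+off),(264.7+off,200.8+off)))
        print("line stage tri",tri((298+off,246.2+off),(241.5+off,244.7+off)),"rod tri",tri((321.7+off,252.3+off),(246.7+off,265+off)))
E
python3 fit.py
```

```text
0 22.512563041264876 [ 0.4247 -0.1475 -0.5811 -0.0578 -0.0771  0.038   0.0631]
[[-2.0, 0.1], [-0.3, 2.5], [-2.9, 1.0], [-1.2, -1.5], [0.1, -1.1], [0.7, -1.3], [-1.8, -0.7], [-0.5, -0.0], [-0.0, -0.5], [0.3, -1.0], [-0.6, 1.5], [0.3, -0.4], [-0.8, 0.8], [-1.0, -0.5], [-0.0, -0.2], [1.1, -0.1], [-1.2, -0.7], [-1.3, 0.1], [-0.1, -0.0], [-0.9, -0.7], [1.3, -1.0], [1.3, -0.7], [-0.3, -2.2], [-1.8, -0.9], [1.5, -1.1], [0.1, 0.7], [1.7, 0.1], [-0.4, 1.1]]
nest 0.3929634319850766 -0.19578594021186413
post 0.35728216014533604 -0.2501168415470945
seat 0.44556080603547765 -0.11569735052090523
travel 0.09581579178655561Traceback (most recent call last):
  File "fit.py", line 28, in <module>
    q=least_squares(res,[.43,-.15,.5-1,-.05,-.08,.03,.06],args=(off,),loss='soft_l1')
    return func(*args, **kwargs)
    result = trf(vector_fun.fun, vector_fun.jac, x0, f0, J0, lb, ub, ftol, xtol,
                 gtol, max_nfev, x_scale, loss_function, tr_solver,
                 tr_options.copy(), verbose, callback=callback_wrapped)
    return trf_no_bounds(
        fun, jac, x0, f0, J0, ftol, xtol, gtol
[... 724 characters left out ...]
f)
                             ^^^
    df = [f_eval - f0 for f_eval in f_evals]
                                    ^^^^^^^
    f = np.atleast_1d(self.fun(x, *self.args, **self.kwargs))
                      ~~~~~~~~^^^^^^^^^^^^^^^^^^^^^^^^^^^^^^
    return np.atleast_1d(self.fun(x))
                         ~~~~~~~~^^^
    return self.f(x, *self.args, **self.kwargs)
           ~~~~~~^^^^^^^^^^^^^^^^^^^^^^^^^^^^^^
  File "fit.py", line 24, in res
    out.append(w2px(n,P)[0]-[u+off,v+off])
               ~~~~^^^^^
  File "h.py", line 9, in w2px
    m=camera_model(n);c=R.from_quat(m['rotation']).inv().apply(np.atleast_2d(P)-m['position'])
ValueError: time passes only in moves, steps and waits
```

```bash
python3 - <<'E'
s=open('h.py').read()
s=s.replace("def px2w","""from numpy import array
_CM={'scene':{'fx': 401.86188680642925, 'fy': 401.86188680642925, 'cx': 249.2880239515862, 'cy': 192.11994860377683, 'position': array([0.18813877, 0.24676815, 0.66361746]), 'rotation': array([-0.13197083,  0.37399445,  0.87356538, -0.28212653])},
'top':{'fx': 405.18345630755897, 'fy': 405.18345630755897, 'cx': 256.4297852209043, 'cy': 190.58434263368426, 'position': array([ 0.47590629, -0.25066801,  1.10047075]), 'rotation': array([-0.02840387,  0.03118297,  0.7079538 , -0.70499806])}}
def camera_model(n): return _CM[n]
def px2w""",1)
open('h.py','w').write(s)
E
sed -i 's/return np.array(out) if full/out=np.array(out)\n    if len(p)>7: out=out+np.array([p[7:9] if m[0]=="top" else p[9:11] for m in model(p)])\n    return out if full/; s/np.ravel(out)/np.r_[np.ravel(out),.3*np.array(p[7:])]/; s/,.06\],args/,.06,0,0,0,0],args/' fit.py
python3 fit.py
```

```text
0 16.07168891696562 [ 0.4267 -0.15   -0.5782 -0.0582 -0.0774  0.0394  0.0621  0.0107  0.6237
 -0.0722  2.0639]
[[-0.9, -0.0], [0.9, 2.2], [-1.8, 0.9], [-1.3, -0.7], [-0.1, -0.6], [0.3, -0.8], [-0.6, -0.9], [0.6, -0.1], [-0.3, 0.1], [0.2, -0.4], [0.5, 1.3], [0.1, 0.3], [0.4, 0.6], [-1.3, 0.1], [-0.3, 0.3], [0.7, 0.5], [-0.4, -0.8], [-0.4, 0.1], [0.9, -0.4], [-1.0, 0.2], [0.7, -0.1], [0.7, -0.2], [-0.1, -2.3], [-1.5, -1.0], [1.8, -1.3], [0.4, 0.5], [0.9, 1.5], [-0.1, 1.0]]
nest 0.39496037671738404 -0.19871202864504328
post 0.35943926904174417 -0.2531477789337607
seat 0.44828815063092575 -0.11698773640959739
travel 0.09758438098363065
-0.45 15.987459960709797 [ 0.4277 -0.1495 -0.5781 -0.0582 -0.0774  0.0394  0.0621 -0.2464  0.5541
  0.0432  1.6857]
[[-0.9, -0.0], [0.9, 2.2], [-1.8, 0.9], [-1.3, -0.7], [-0.1, -0.6], [0.2, -0.8], [-0.6, -0.9], [0.6, -0.1], [-0.3, 0.1], [0.2, -0.4], [0.5, 1.3], [0.1, 0.3], [0.4, 0.6], [-1.3, 0.1], [-0.4, 0.3], [0.7, 0.5], [-0.4, -0.8], [-0.4, 0.1], [0.9, -0.4], [-1.0, 0.2], [0.8, -0.1], [0.7, -0.2], [-0.1, -2.3], [-1.5, -1.0], [1.8, -1.3], [0.4, 0.5], [1.0, 1.5], [-0.1, 1.0]]
nest 0.3959463039442243 -0.19822683400929947
post 0.36042769377372214 -0.2526642139201282
seat 0.4492737397188092 -0.11649486682376162
travel 0.0975906238647459
cap tri [ 0.54084663 -0.27683673  0.01266842]
line stage tri [ 0.42325843 -0.21585367  0.03089798] rod tri [ 0.37357932 -0.22811433  0.03490151]
cap tri [ 0.54169885 -0.27574458  0.01456218]
line stage tri [ 0.42422994 -0.21489127  0.0326283 ] rod tri [ 0.37461018 -0.22713251  0.03660173]
```

```bash
python3 - <<'E'
from h import *
for n in("scene","top"):
    d=np.load(n+'0.npy');V,U=np.mgrid[0:384:2,0:512:2]
    D=d[::2,::2]
    m=_CM=camera_model(n)
    r=np.stack([(U-m['cx'])/m['fx'],-(V-m['cy'])/m['fy'],-np.ones(U.shape)],-1)*D[...,None]
    P=R.from_quat(m['rotation']).apply(r.reshape(-1,3))+m['position']
    P=P[(D.ravel()>0)]
    k=(abs(P[:,2])<.03)&(P[:,0]>.3)&(P[:,0]<.75)&(P[:,1]>-.5)&(P[:,1]<.05);Q=P[k]
    for i in range(6):
        A=np.c_[Q[:,0]-.45,Q[:,1]+.2,np.ones(len(Q))];c,*_=np.linalg.lstsq(A,Q[:,2],rcond=None);e=Q[:,2]-A@c;Q=Q[abs(e)<max(.004,1.5*e.std())]
    print(n,c,len(Q),e.std())
    # stage area height
    th=-.578;R2=np.array([[np.cos(th),-np.sin(th)],[np.sin(th),np.cos(th)]])
    l=(P[:,:2]-[.427,-.15])@R2
    s=(abs(l[:,0])<.02)&(abs(l[:,1]+.058)<.02);print("stage z",np.median(P[s,2]),s.sum())
    s=(abs(l[:,0]-.01)<.01)&(abs(l[:,1]-.1)<.03);print("rail z",np.median(P[s,2]))
E
```

```text
scene [ 0.00043103  0.00215144 -0.00156783] 6220 0.0012007836830646424
stage z 0.034771880063503735 85
rail z 0.021123130969266768
top [ 0.00277446 -0.00219936  0.00039243] 5296 0.001805966986716684
stage z 0.03710505089285676 59
rail z 0.021825490562354943
```

```bash
python3 - <<'E'
from h import *
o=-.45
for n,cap,cs in(("top",(264.7,200.8),[(263.3,190.8),(254.5,200),(270,216),(280,205.5)]),("scene",(266,210.3),[(255,208.3),(258,219.8),(284,216.5),(280.5,205)])):
    print(n,"cap",px2w(n,cap[0]+o,cap[1]+o,z=.021))
    for c in cs: print(px2w(n,c[0]+o,c[1]+o,z=.012))
    print("rod",*[px2w(n,u+o,v+o,z=.040)for u,v in({"top":[(246.7,265),(223.3,249.8)],"scene":[(321.7,252.3),(289.3,263.2)]}[n])])
t=np.load('top0rgb.npy').astype(int);s=np.load('scene0rgb.npy').astype(int)
for n,I,(a,b,c,d) in(("top",t,(245,180,290,225)),("scene",s,(245,195,295,230))):
    sub=I[b:d,a:c];m=(sub[...,0]>sub[...,2]+60).astype(np.uint8)
    k,l,st,ce=cv2.connectedComponentsWithStats(m);i=1+st[1:,4].argmax();print(n,"orange",ce[i]+[a,b],st[i])
    w=((sub.min(2)>(110 if n=='top' else 150))|(m>0)).astype(np.uint8);k,l,st,ce=cv2.connectedComponentsWithStats(w);i=1+st[1:,4].argmax()
    ys,xs=np.where(l==i);rc=cv2.minAreaRect(np.c_[xs,ys].astype(np.float32));bx=cv2.boxPoints(rc)+[a,b];print(ce[i]+[a,b])
    for q in bx: print("  ",q,px2w(n,*q,z=.012))
E
```

```text
top cap [ 0.54087063 -0.27586683  0.021     ]
[ 0.56843097 -0.27246304  0.012     ]
[ 0.54368118 -0.24864099  0.012     ]
[ 0.50052101 -0.29005057  0.012     ]
[ 0.5285883  -0.31713724  0.012     ]
rod [ 0.37361739 -0.22787127  0.04      ] [ 0.41287123 -0.16726418  0.04      ]
scene cap [ 0.53845624 -0.2704358   0.021     ]
[ 0.56734975 -0.26850428  0.012     ]
[ 0.54119778 -0.2434855   0.012     ]
[ 0.49984447 -0.28490601  0.012     ]
[ 0.52588016 -0.31065863  0.012     ]
rod [ 0.37486888 -0.22381556  0.04      ] [ 0.41223465 -0.16520263  0.04      ]
top orange [264.32727273 200.43636364] [16 17  8  8 55]
[267.06590258 203.18338109]
   [252.50000286 200.5       ] [ 0.54113823 -0.24446129  0.012     ]
   [264.50000381 188.50000095] [ 0.57342109 -0.27694234  0.012     ]
   [281. 205.] [ 0.52870658 -0.32103761  0.012     ]
   [269. 217.] [ 0.49664555 -0.28854813  0.012     ]
scene orange [265.20987654 209.91358025] [15 11 11  9 81]
[269.75070822 211.71954674]
   [256. 204.] [ 0.57185095 -0.28045234  0.012     ]
   [283. 204.] [ 0.52134185 -0.3160295   0.012     ]
   [283. 219.] [ 0.49600619 -0.27669931  0.012     ]
   [256. 219.] [ 0.54460151 -0.24236794  0.012     ]
```

```bash
python3 -m crank '-1 0 0 0 0 .46 85;-1 0 0 0 0 .46 85;-1 0 0 0 0 .46 85;-1 0 0 0 0 .46 85;-1 0 0 0 0 .46 85;-1 0 0 0 0 .46 85;-1 0 0 0 0 .46 85;-1 0 0 0 0 .46 85;-1 0 0 0 0 .46 85;-1 0 0 0 0 .46 85' 25
```

```text
clock: 1.1
position: [0.5023, 0.3896, 0.297]
ee_rot: [0.444, 0.896, -0.005, -0.002]
ft_force: [0.8, -0.4, 0.1]
grip_width: 1.0
```

```bash
python3 -m crank '-1 0.05 0 0 0 .46 85;-1 0 0 0 0 .46 85;-1 0 0 0 0 .46 85;-1 0 0 0 0 .46 85;-1 0 0 0 0 .46 85;-1 0 0 0 0 .46 85;-1 0 0 0 0 .46 85;-1 0 0 0 0 .46 85;-1 0 0 0 0 .46 85;-1 0 0 0 0 .46 85'
cat > goal.py <<'E'
import sys
from h import *
# goal x y z  tool-y angle deg -> shift in tool units & turn units
def go(x,y,z,ang):
    o=get_obs();q=R.from_quat(o['ee_rot']);p=o['position']
    d=q.inv().apply(np.array([x,y,z])-p)/.04
    a=np.radians(ang);Y=np.array([np.cos(a),np.sin(a),0]);Z=np.array([0,0,-1.]);X=np.cross(Y,Z)
    T=R.from_matrix(np.c_[X,Y,Z]);rv=np.degrees((q.inv()*T).as_rotvec())/8
    print("clock",round(o['clock'],2),"pos",p.round(4),"shift",d.round(3),"turn",rv.round(3),"F",o['ft_force'].round(1),"g",round(o['grip_width']*85.4,1),"j",o['joint_pos'].round(2))
go(*map(float,sys.argv[1:5]))
E
python3 goal.py .535 -.281 .2 -44
```

```text
clock: 2.1
position: [0.643, 0.0067, 0.2937]
ee_rot: [0.713, 0.701, -0.009, -0.001]
ft_force: [0.9, 0.4, -0.4]
grip_width: 0.99
clock 2.1 pos [0.643  0.0067 0.2937] shift [-7.215 -2.539  2.454] turn [-0.069  0.109  5.373] F [ 0.9  0.4 -0.4] g 84.6 j [-0.45  0.41  0.49  1.44 -0.18  1.36  0.03]
```

```bash
python3 -m crank '-.85 0 .25 0 0 .6 85;-.85 0 .25 0 0 .6 85;-.85 0 .25 0 0 .6 85;-.85 0 .25 0 0 .6 85;-.85 0 .25 0 0 .6 85;-.85 0 .25 0 0 .6 85;-.85 0 .25 0 0 .6 85;-.85 0 .25 0 0 .6 85;-.8 0 .2 0 0 .6 85;0 0 0 0 0 0 85'
python3 goal.py .535 -.281 .2 -44
```

```text
clock: 3.1
position: [0.5269, -0.2887, 0.204]
ee_rot: [0.929, 0.369, -0.012, 0.002]
ft_force: [-0.3, 0.3, 0.2]
grip_width: 0.996
clock 3.1 pos [ 0.5269 -0.2887  0.204 ] shift [ 0.282 -0.001  0.093] turn [-0.038  0.165 -0.339] F [-0.3  0.3  0.2] g 85.1 j [-0.15  0.43  0.72  1.67 -0.28  1.16 -0.17]
```

```bash
python3 -m crank '.3 0 .45 0 .16 -.34 62;0 0 .45 0 0 0 62;0 0 .45 0 0 0 62;0 0 .45 0 0 0 62;0 0 0 0 0 0 62;0 0 0 0 0 0 62;0 0 0 0 0 0 62;0 0 0 0 0 0 62;0 0 0 0 0 0 62;0 0 0 0 0 0 62'
python3 goal.py .535 -.281 .13 -44
cat > snap.py <<'E'
import sys
from h import *
k=sys.argv[1]
for n in("scene","top"):
    p,d=camera(n);np.save(f"{n}{k}.npy",d);np.save(f"{n}{k}rgb.npy",p)
    a=list(map(int,sys.argv[2 if n=="scene" else 3].split(',')));crop(p,*a,f"{n}_{k}.png")
E
python3 snap.py 1 200,120,350,290,4 200,160,300,290,5
```

```text
clock: 4.1
position: [0.5371, -0.2791, 0.1318]
ee_rot: [0.919, 0.393, 0.0, -0.002]
ft_force: [-0.0, 0.6, -0.1]
grip_width: 0.723
clock 4.1 pos [ 0.5371 -0.2791  0.1318] shift [-0.07  -0.005  0.044] turn [-0.029 -0.018  0.04 ] F [-0.   0.6 -0.1] g 61.8 j [-0.11  0.51  0.66  1.73 -0.36  1.03 -0.08]
```

View pics/scene_1.png

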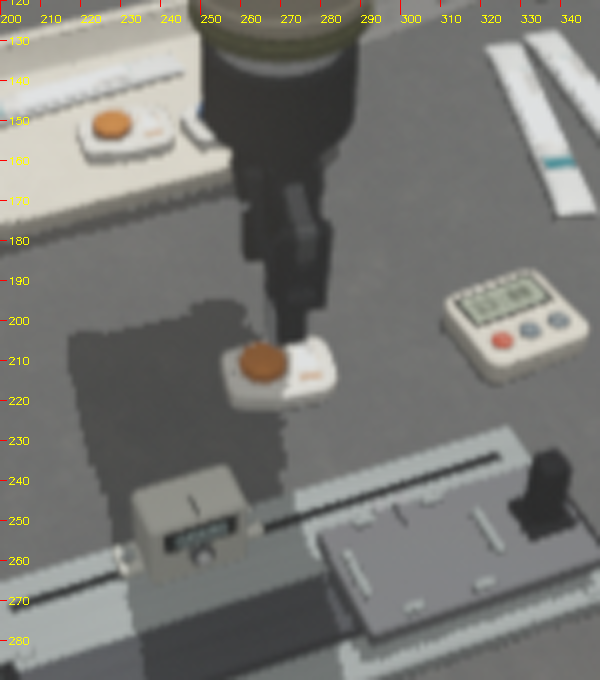

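View pics/top_1.png

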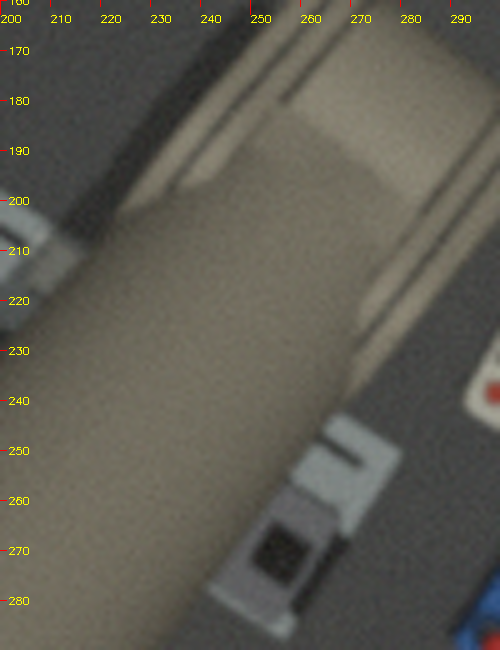

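```bash
cat > proj.py <<'E'
from h import *
import sys
o=get_obs();q=R.from_quat(o['ee_rot']);p=o['position']
for d in(.06,.066,.073):
  for s in(-1,1):
    for w in(-11,0,11): print(d,s,w,w2px("scene",p+q.apply([w/1000,s*o['grip_width']*.0427,d]))[0].round(1))
E
python3 proj.py
python3 - <<'E'
from h import *
crop(np.load('scene1rgb.npy'),245,165,300,225,12,'s4.png')
E
```

```text
0.06 -1 -11 [276.7 200.6]
0.06 -1 0 [271.6 201.3]
0.06 -1 11 [266.5 202. ]
0.06 1 -11 [270.5 181.4]
0.06 1 0 [265.6 182. ]
0.06 1 11 [260.7 182.7]
0.066 -1 -11 [276.7 202.6]
0.066 -1 0 [271.6 203.3]
0.066 -1 11 [266.4 204. ]
0.066 1 -11 [270.4 183.4]
0.066 1 0 [265.6 184.1]
0.066 1 11 [260.7 184.7]
0.073 -1 -11 [276.6 205. ]
0.073 -1 0 [271.5 205.7]
0.073 -1 11 [266.4 206.4]
0.073 1 -11 [270.4 185.8]
0.073 1 0 [265.5 186.4]
0.073 1 11 [260.7 187. ]
```

View pics/s4.png

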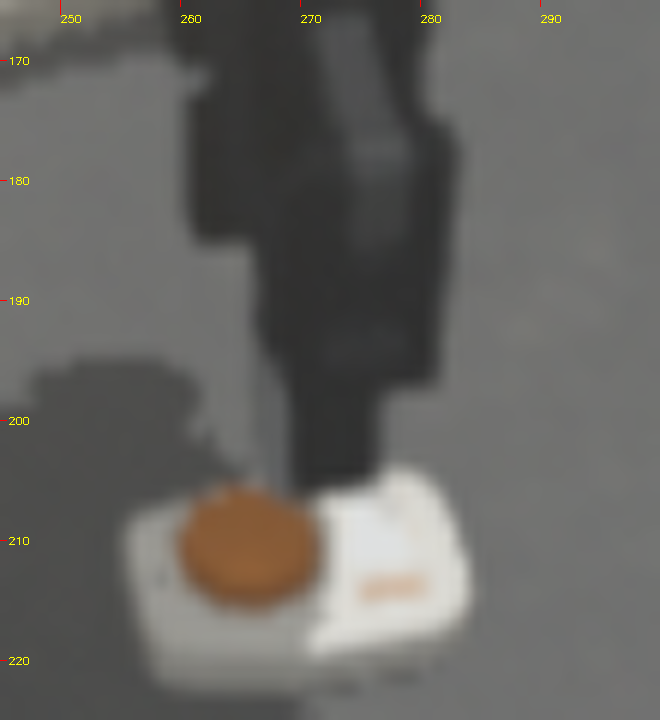

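```bash
python3 -m crank '-.03 -.03 .3 0 0 0 62;0 0 .3 0 0 0 62;0 0 .3 0 0 0 62;0 0 .3 0 0 0 62;0 0 .15 0 0 0 62;0 0 0 0 0 0 62;0 0 0 0 0 0 62;0 0 0 0 0 0 62;0 0 0 0 0 0 62;0 0 0 0 0 0 62' 
python3 goal.py .535 -.281 .077 -44
python3 snap.py 2 245,165,300,225,12 200,160,300,290,5
```

```text
clock: 5.2
position: [0.5346, -0.2789, 0.072]
ee_rot: [0.92, 0.393, -0.0, -0.003]
ft_force: [-0.3, 0.8, 0.6]
grip_width: 0.727
clock 5.2 pos [ 0.5346 -0.2789  0.072 ] shift [-0.03   0.043 -0.125] turn [-0.038 -0.012  0.037] F [-0.3  0.8  0.6] g 62.1 j [-0.07  0.59  0.62  1.76 -0.42  0.93 -0.04]
```

View pics/scene_2.png

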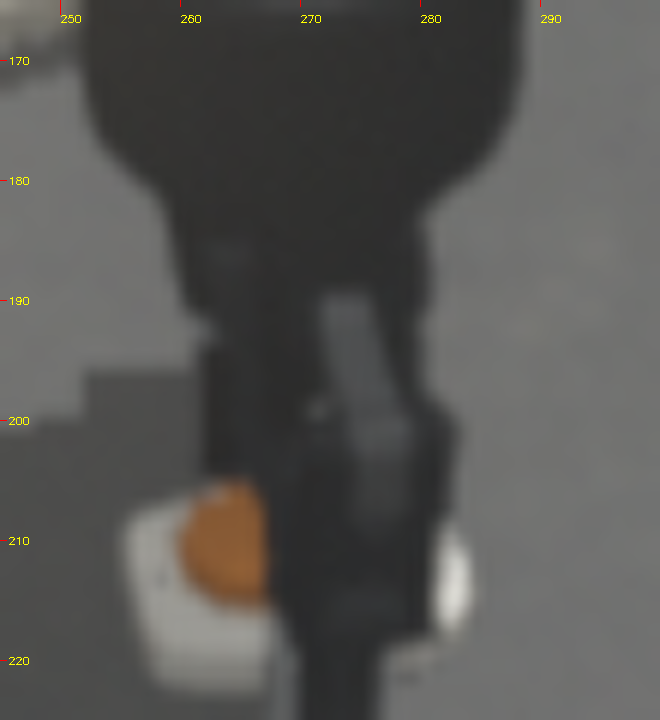

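```bash
python3 -m crank '0 0 -.1 0 0 0 62;0 0 0 0 0 0 50;0 0 0 0 0 0 40;0 0 0 0 0 0 38;0 0 0 0 0 0 38;0 0 0 0 0 0 38;0 0 0 0 0 0 38;0 0 0 0 0 0 38;0 0 0 0 0 0 38;0 0 0 0 0 0 38' 25
python3 goal.py .535 -.281 .2 -44
python3 snap.py 3 245,165,300,225,12 200,160,300,290,5
```

```text
clock: 6.3
position: [0.5348, -0.2789, 0.0769]
ee_rot: [0.919, 0.393, 0.0, -0.003]
ft_force: [-0.3, 0.4, 0.5]
grip_width: 0.515
clock 6.3 pos [ 0.5348 -0.2789  0.0769] shift [-0.028  0.024 -3.077] turn [-0.034 -0.016  0.037] F [-0.3  0.4  0.5] g 44.0 j [-0.08  0.58  0.62  1.76 -0.41  0.94 -0.05]
```

View pics/scene_3.png

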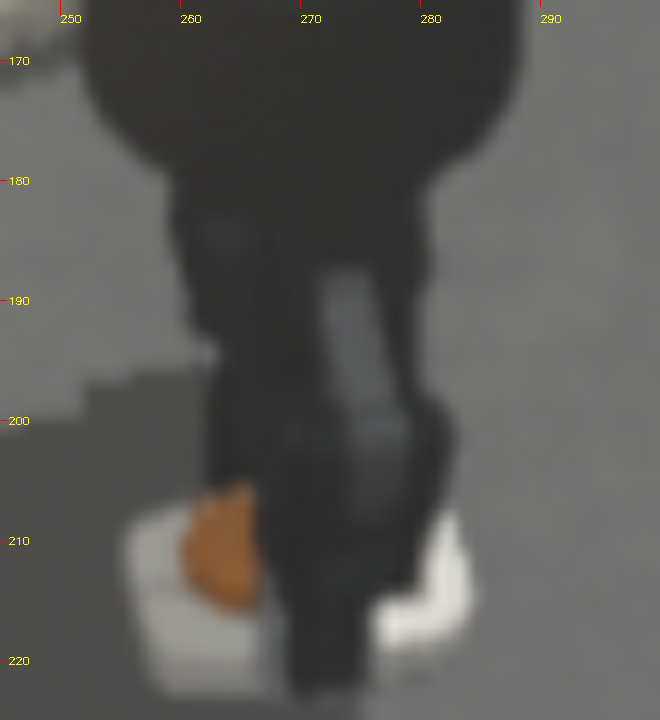

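```bash
python3 -m crank '0 0 -.3 0 0 0 38;0 0 -.4 0 0 0 38;0 0 -.4 0 0 0 38;0 0 -.4 0 0 0 38;0 0 -.4 0 0 -.3 38;0 0 0 0 0 -.4 38;0 0 0 0 0 -.4 38;0 0 0 0 0 -.3 38;0 0 0 0 0 0 38;0 0 0 0 0 0 38' 25
python3 goal.py .3935 -.196 .15 -32.8
python3 snap.py 4 230,130,310,220,8 200,160,300,290,5
```

```text
clock: 7.4
position: [0.5366, -0.2812, 0.1697]
ee_rot: [0.876, 0.483, 0.004, 0.001]
ft_force: [-0.6, 0.1, 0.3]
grip_width: 0.511
clock 7.4 pos [ 0.5366 -0.2812  0.1697] shift [-0.109 -4.165  0.466] turn [ 0.043 -0.042  0.071] F [-0.6  0.1  0.3] g 43.7 j [-0.1   0.45  0.64  1.7  -0.31  1.08  0.08]
```

View pics/scene_4.png

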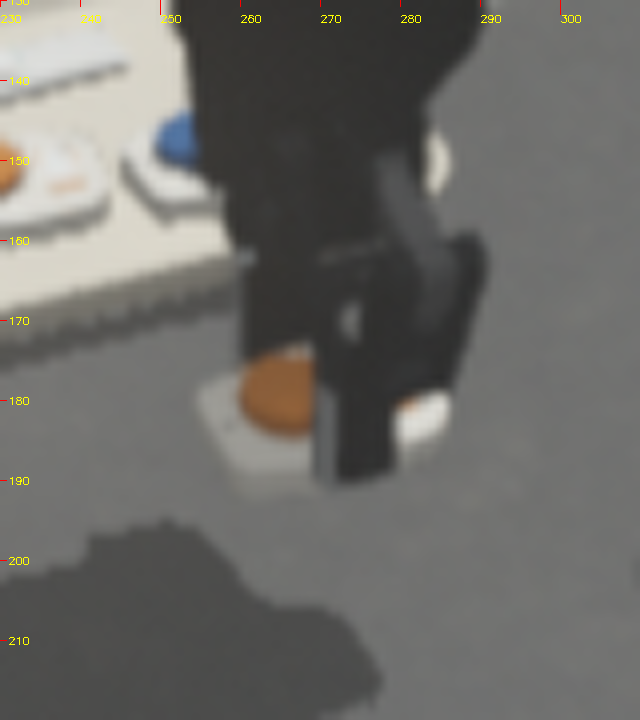

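```bash
python3 - <<'E'
from h import *
o=get_obs();q=R.from_quat(o['ee_rot']);p=o['position']
f=lambda *a:w2px("scene",p+q.apply(np.array(a)/1000))[0].round(1)
for off in(0,):
  for x,y,z in[(31,-23,76.9),(31,-23,64.9),(-31,-23,64.9),(-31,-23,76.9),(9,0,55.9),(0,-23,76.9)]: print("slab",x,y,z,f(x,y,z))
  for y in(-23,-31):
    for z in(68,70,73):
      print("tip",y,z,f(11,y,z),f(-11,y,z))
E
```

```text
slab 31 -23 76.9 [259.8 194.5]
slab 31 -23 64.9 [259.9 190.2]
slab -31 -23 64.9 [287.4 182.5]
slab -31 -23 76.9 [287.1 186.7]
slab 9 0 55.9 [265.4 177.3]
slab 0 -23 76.9 [273.6 190.6]
tip -23 68 [268.8 188.8] [278.6 186. ]
tip -23 70 [268.8 189.5] [278.6 186.8]
tip -23 73 [268.8 190.6] [278.5 187.8]
tip -31 68 [270.4 191.3] [280.2 188.5]
tip -31 70 [270.4 192. ] [280.2 189.2]
tip -31 73 [270.4 193. ] [280.1 190.3]
```

```bash
python3 -m crank '-.02 -.6 0 0 0 .07 38;-.02 -.6 0 0 0 0 38;-.02 -.6 0 0 0 0 38;-.02 -.6 0 0 0 0 38;-.02 -.6 .1 0 0 0 38;0 -.6 .1 0 0 0 38;0 -.4 .1 0 0 0 38;0 -.15 .1 0 0 0 38;0 0 .05 0 0 0 38;0 0 0 0 0 0 38' 25
python3 goal.py .3935 -.196 .15 -32.8
python3 snap.py 5 260,190,350,290,7 200,160,300,290,5
```

```text
clock: 8.5
position: [0.3901, -0.1919, 0.1495]
ee_rot: [0.88, 0.475, 0.004, 0.001]
ft_force: [1.0, 0.5, 0.2]
grip_width: 0.517
clock 8.5 pos [ 0.3901 -0.1919  0.1495] shift [-0.039  0.128 -0.013] turn [ 0.041 -0.043 -0.052] F [1.  0.5 0.2] g 44.1 j [-0.3   0.06  0.68  2.15 -0.05  0.94 -0.17]
```

View pics/scene_5.png

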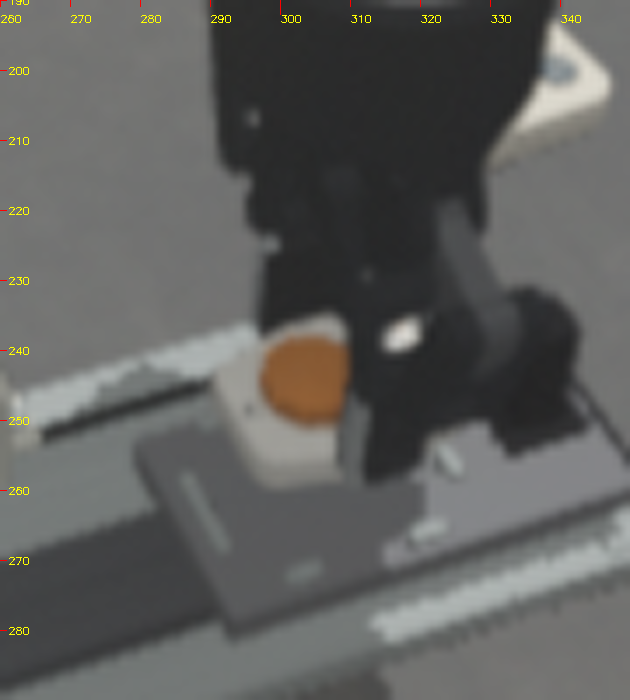

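View pics/top_5.png

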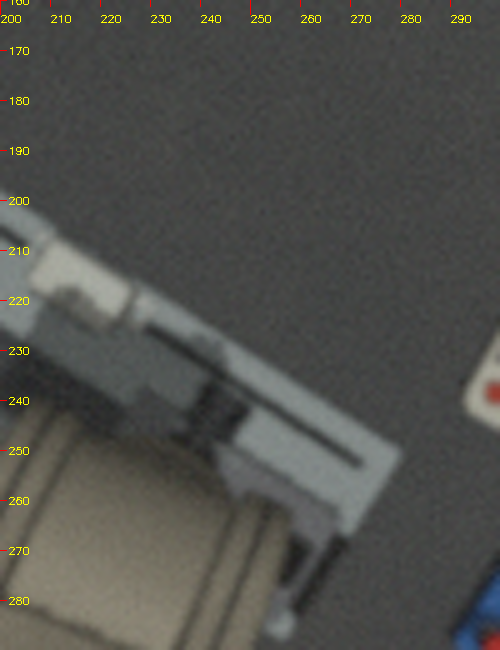

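```bash
python3 -m crank '-.02 .07 .1 0 0 0 38;-.02 .06 .15 0 0 -.05 38;0 0 .15 .02 -.03 0 38;0 0 .1 0 0 0 38;0 0 .08 0 0 0 38;0 0 0 0 0 0 38;0 0 0 0 0 0 38;0 0 0 0 0 0 38;0 0 0 0 0 0 38;0 0 0 0 0 0 38' 25
python3 goal.py .3935 -.196 .12 -32.8
python3 snap.py 6 270,210,345,290,10 200,160,300,290,5
python3 - <<'E'
from h import *
o=get_obs();q=R.from_quat(o['ee_rot']);p=o['position']
f=lambda *a:w2px("scene",p+q.apply(np.array(a)/1000))[0].round(1)
for x,y,z in[(31,-23,76.9),(31,-23,64.9),(31,23,64.9),(9,0,55.9),(-31,-23,64.9)]: print("slab",x,y,z,f(x,y,z))
E
```

```text
clock: 9.6
position: [0.3953, -0.1979, 0.1244]
ee_rot: [0.878, 0.478, 0.0, 0.002]
ft_force: [-0.1, 0.4, 0.2]
grip_width: 0.515
clock 9.6 pos [ 0.3953 -0.1979  0.1244] shift [ 0.016 -0.064  0.109] turn [ 0.025  0.007 -0.005] F [-0.1  0.4  0.2] g 44.0 j [-0.28  0.14  0.69  2.15 -0.11  0.88 -0.11]
slab 31 -23 76.9 [296.2 267.2]
slab 31 -23 64.9 [296.6 263.3]
slab 31 23 64.9 [286.1 245.1]
slab 9 0 55.9 [302.2 247.6]
slab -31 -23 64.9 [326.5 253.4]
```

View pics/scene_6.png

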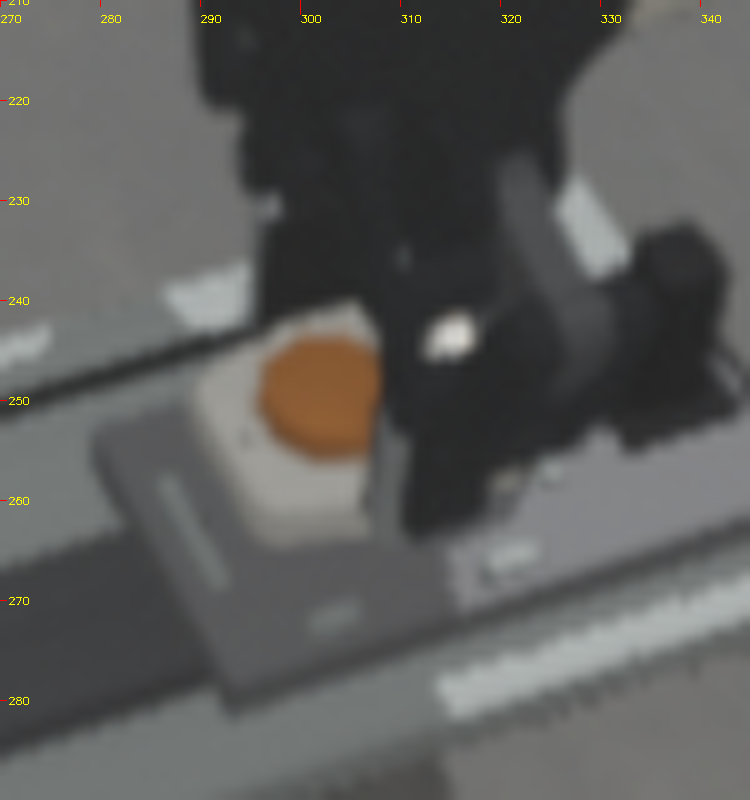

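```bash
python3 - <<'E'
from h import *
for u,v in[(305.55,257.45),(305.35,257.95),(304.9,257.5)]: print(px2w("scene",u,v,z=.040))
crop(np.load('scene6rgb.npy'),284,234,316,270,20,'s6z.png')
E
python3 goal.py .3935 -.196 .12 -32.8
```

```text
[ 0.39279761 -0.1944243   0.04      ]
[ 0.3925015  -0.19316812  0.04      ]
[ 0.3937527  -0.19359818  0.04      ]
clock 9.7 pos [ 0.3953 -0.1979  0.1244] shift [ 0.016 -0.065  0.109] turn [ 0.025  0.007 -0.006] F [-0.3 -0.7 -1.4] g 44.2 j [-0.28  0.14  0.69  2.15 -0.11  0.88 -0.11]
```

View pics/s6z.png

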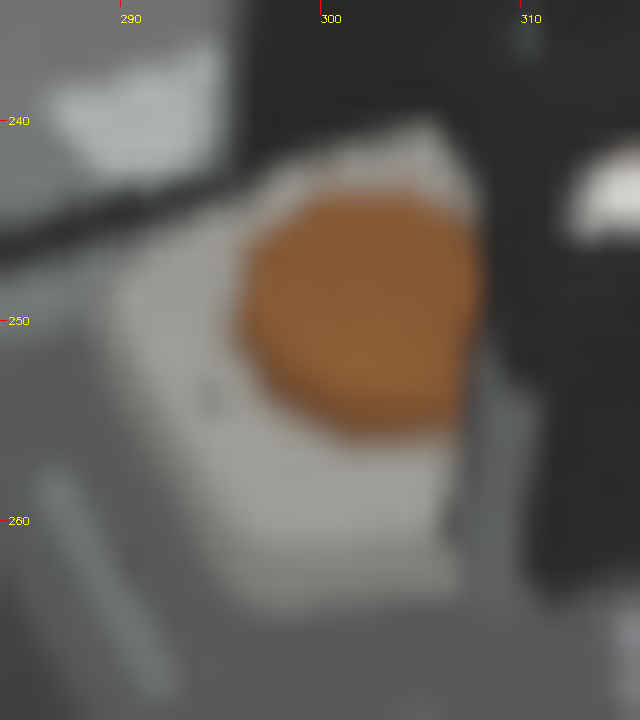

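```bash
cat > ov.py <<'E'
from h import *
import sys
# overlay: slab at tcp (grasp z 76.9), nest at given world
def overlay(img,lines,x0,y0,x1,y1,k,fn):
    c=cv2.resize(img[y0:y1,x0:x1,::-1],None,fx=k,fy=k,interpolation=cv2.INTER_CUBIC)
    for P,col in lines:
        u=(w2px("scene",P)-[x0,y0]+.5)*k-.5
        cv2.polylines(c,[np.round(u).astype(np.int32)],True,col,1,cv2.LINE_AA)
    cv2.imwrite("pics/"+fn,c)
def nestlines(x,y,a=-.578):
    T=lambda A:np.c_[x+np.cos(a)*A[:,0]-np.sin(a)*A[:,1],y+np.sin(a)*A[:,0]+np.cos(a)*A[:,1],A[:,2]]
    L=[]
    for sx,sy in[(1,1),(1,-1),(-1,1),(-1,-1)]:
        L.append((T(np.array([[.0262*sx,.0125*sy,.041],[.0262*sx,.0235*sy,.041]])),(255,255,0)))
    for sy in(1,-1): L.append((T(np.array([[-.013,.0342*sy,.041],[.013,.0342*sy,.041]])),(255,255,0)))
    L.append((T(np.array([[.033,-.112+.0295,.036],[.033,.0435,.036],[-.033,.0435,.036],[-.033,-.112+.0295,.036]])),(255,0,255)))
    L.append((T(np.array([[.033,0,.036],[.023,0,.036]])),(0,0,255)))
    h=.008;y0=-.065
    L.append((T(np.array([[h,y0+h,.078],[h,y0-h,.078],[-h,y0-h,.078],[-h,y0+h,.078]])),(0,255,255)))
    h=.013
    L.append((T(np.array([[h,y0+h,.040],[h,y0-h,.040],[-h,y0-h,.040],[-h,y0+h,.040]])),(0,255,255)))
    return L
def slab(p,q,gz=76.9,dx=0):
    t=np.linspace(0,2*np.pi,40)
    f=lambda A:p+q.apply((np.array(A)+[dx,0,0])/1000)
    return [(f([[31,23,z],[31,-23,z],[-31,-23,z],[-31,23,z]]),(0,255,0)) for z in(gz,gz-12)]+[(f(np.c_[9+13.5*np.cos(t),13.5*np.sin(t),0*t+gz-21]),(255,0,0))]
E
python3 - <<'E'
from ov import *
o=get_obs()
I=np.load('scene6rgb.npy')
overlay(I,slab(o['position'],R.from_quat(o['ee_rot'])),275,225,340,285,11,'ov6.png')
overlay(np.load('scene0rgb.npy'),nestlines(.3928,-.1944),270,220,355,285,9,'ov0.png')
E
```

```text
(no output)
```

View pics/ov6.png

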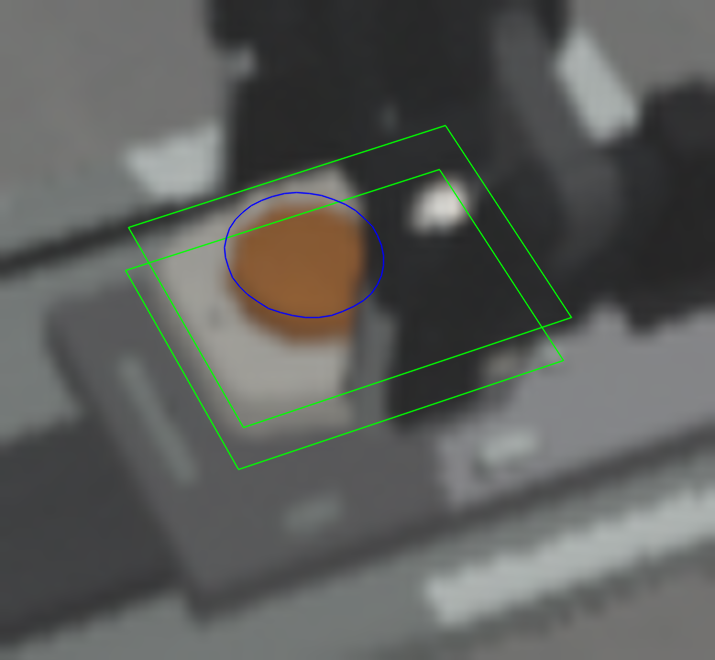

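View pics/ov0.png

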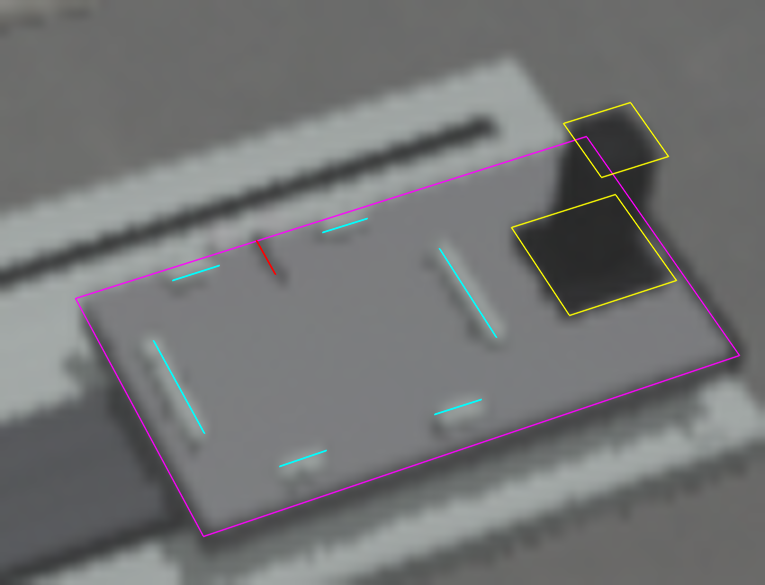

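```bash
python3 -m crank '.03 -.06 0 0 0 0 38;.02 -.04 0 0 0 0 38;0 0 0 0 0 0 38;0 0 0 0 0 0 38;0 0 .05 0 0 0 38;0 0 0 0 0 0 38;0 0 0 0 0 0 38;0 0 0 0 0 0 38;0 0 0 0 0 0 38;0 0 0 0 0 0 38' 25
python3 goal.py .3931 -.194 .12 -33.1
python3 - <<'E'
from ov import *
o=get_obs();I=camera("scene")[0]
overlay(I,slab(o['position'],R.from_quat(o['ee_rot']))+nestlines(.3928,-.1944),275,225,340,285,11,'ov7.png')
E
```

```text
clock: 10.7
position: [0.3929, -0.1937, 0.1222]
ee_rot: [0.878, 0.478, 0.001, 0.002]
ft_force: [-0.6, -0.1, -0.4]
grip_width: 0.518
clock 10.7 pos [ 0.3929 -0.1937  0.1222] shift [-0.003  0.009  0.056] turn [0.026 0.006 0.032] F [-0.6 -0.1 -0.4] g 44.3 j [-0.29  0.13  0.68  2.16 -0.11  0.88 -0.12]
```

View pics/ov7.png

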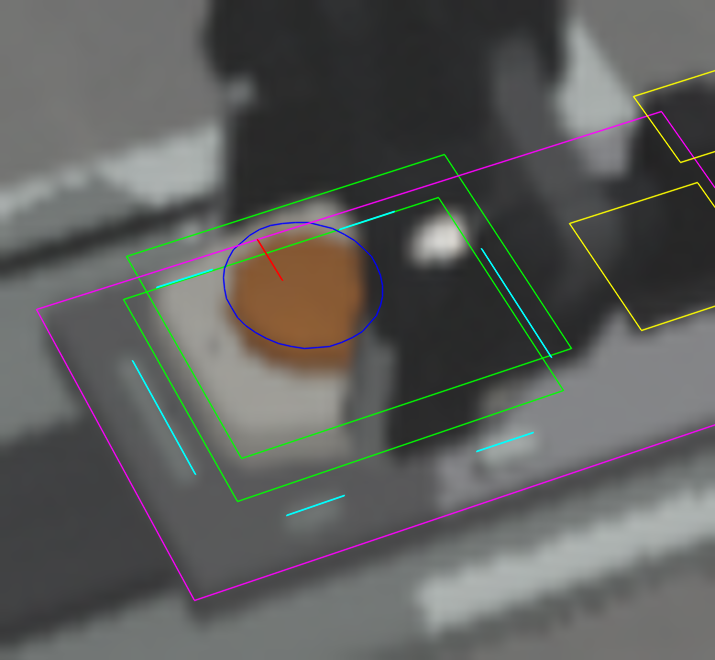

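```bash
python3 - <<'E'
from ov import *
a=np.load('scene0rgb.npy');I=camera("scene")[0];np.save('scene7rgb.npy',I)
for nm,(x0,y0,x1,y1) in{"timer":(300,180,350,215),"lowstage":(280,262,352,310),"tray":(160,110,225,180),"front":(200,275,352,310)}.items():
    f=lambda J:cv2.cvtColor(J[y0:y1,x0:x1],cv2.COLOR_RGB2GRAY).astype(np.float64)
    print(nm,cv2.phaseCorrelate(f(a),f(I),cv2.createHanningWindow((x1-x0,y1-y0),cv2.CV_64F)))
overlay(a,nestlines(.3928,-.1944),275,225,340,285,11,'ov0b.png')
E
```

```text
timer ((0.2734477487776168, 0.10450004281228331), 0.5236270536667609)
lowstage ((0.3773154260736362, 0.12247188859284819), 0.26725752155479837)
tray ((0.036216072866956495, 0.012487231397663834), 0.9989139986432947)
front ((0.20872751243494747, -0.3506588039743477), 0.14821593186902843)
```

View pics/ov0b.png

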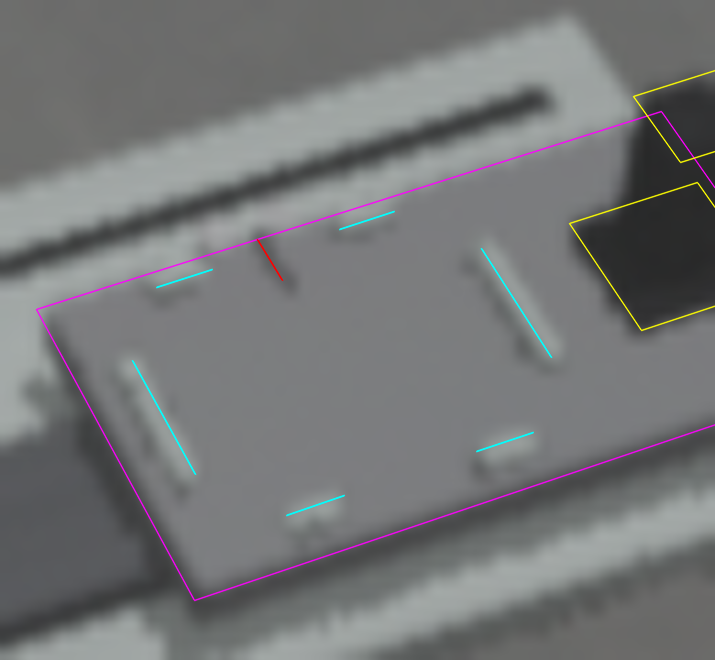

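```bash
python3 -m crank '0 0 .06 .02 0 .03 38;0 0 .06 0 0 0 38;0 0 .04 0 0 0 38;0 0 .03 0 0 0 38;0 0 .03 0 0 0 38;0 0 0 0 0 0 38;0 0 0 0 0 0 38;0 0 0 0 0 0 38;0 0 0 0 0 0 38;0 0 0 0 0 0 38' 25
python3 goal.py .3931 -.194 .113 -33.1
python3 - <<'E'
from ov import *
o=get_obs();I=camera("scene")[0]
overlay(I,slab(o['position'],R.from_quat(o['ee_rot']))[2:]+nestlines(.3928,-.1944)[:6],275,225,340,285,11,'ov8.png')
E
```

```text
clock: 11.8
position: [0.3929, -0.1937, 0.1128]
ee_rot: [0.879, 0.476, -0.0, 0.0]
ft_force: [-1.1, -0.1, 1.0]
grip_width: 0.515
clock 11.8 pos [ 0.3929 -0.1937  0.1128] shift [-0.003  0.008 -0.004] turn [ 0.001  0.004 -0.   ] F [-1.1 -0.1  1. ] g 44.0 j [-0.28  0.15  0.68  2.17 -0.13  0.86 -0.1 ]
```

View pics/ov8.png

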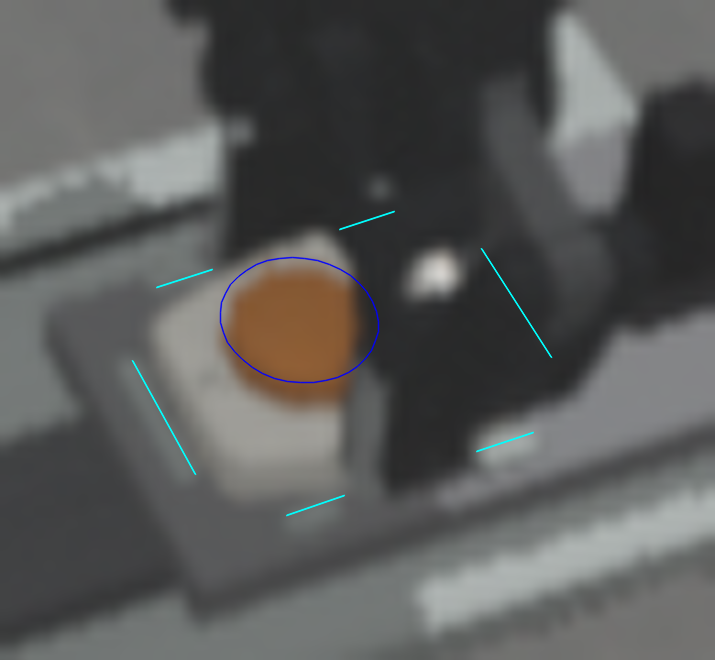

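```bash
python3 -m crank '0 0 .02 0 0 0 38;0 0 0 0 0 0 46;0 0 0 0 0 0 48;0 0 0 0 0 0 50;0 0 0 0 0 0 54;0 0 0 0 0 0 58;0 0 0 0 0 0 60;0 0 -.1 0 0 0 60;0 0 -.3 0 0 0 60;0 0 -.5 0 0 0 60' 25
python3 goal.py .3931 -.194 .2 -33.1
python3 -m crank '0 0 -.5 0 0 0 60;0 0 -.5 0 0 0 60;0 0 -.5 0 0 0 60;0 0 0 0 0 0 60;0 0 0 0 0 0 60;0 0 0 0 0 0 60;0 0 0 0 0 0 60;0 0 0 0 0 0 60;0 0 0 0 0 0 60;0 0 0 0 0 0 60' 25
python3 goal.py .3931 -.194 .2 -33.1
python3 - <<'E'
from ov import *
I=camera("scene")[0];np.save('scene9rgb.npy',I)
overlay(I,[],275,225,340,285,11,'p9.png')
E
```

```text
clock: 12.85
position: [0.3917, -0.1936, 0.1484]
ee_rot: [0.879, 0.476, -0.002, -0.001]
ft_force: [0.5, 0.8, 0.2]
grip_width: 0.706
clock 12.85 pos [ 0.3917 -0.1936  0.1484] shift [ 0.006  0.03  -1.29 ] turn [-0.025  0.023 -0.003] F [0.5 0.8 0.2] g 60.3 j [-0.31  0.08  0.69  2.14 -0.06  0.95 -0.16]
clock: 13.85
position: [0.3915, -0.1948, 0.2152]
ee_rot: [0.88, 0.475, -0.001, 0.001]
ft_force: [0.2, -0.2, -0.4]
grip_width: 0.702
clock 13.85 pos [ 0.3915 -0.1948  0.2152] shift [0.039 0.023 0.38 ] turn [ 0.     0.017 -0.022] F [ 0.2 -0.2 -0.4] g 60.0 j [-0.33 -0.05  0.68  2.07  0.04  1.11 -0.25]
```

View pics/p9.png

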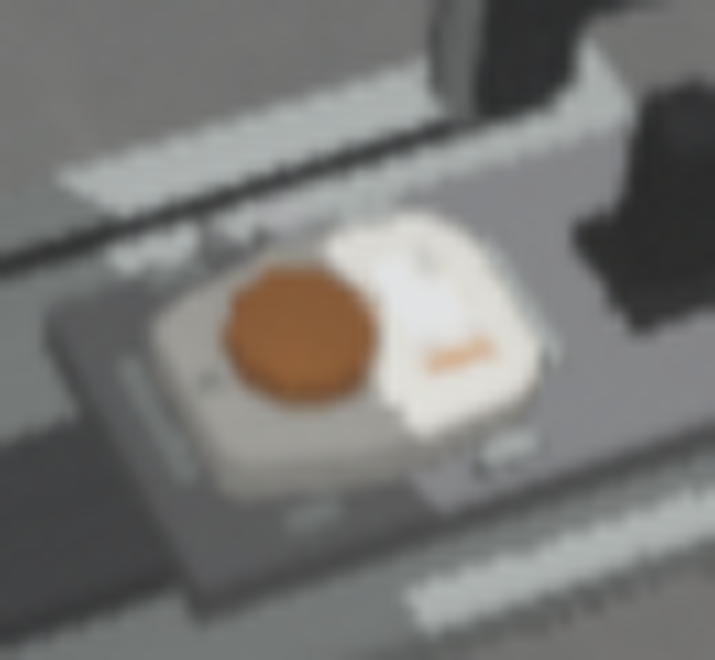

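```bash
python3 - <<'E'
from ov import *
I=np.load('scene9rgb.npy')
a=-.578;X=np.array([-np.sin(a),np.cos(a),0]);Y=np.array([np.cos(a),np.sin(a),0]);q=R.from_matrix(np.c_[X,Y,[0,0,-1]])
overlay(I,slab(np.array([.3928,-.1944,.036]),q,gz=0)+nestlines(.3928,-.1944)[:6],275,225,340,285,11,'ov9.png')
d=camera("scene")[1];pts=[]
for u,v in[(290,253),(294,260),(296,264),(314,247),(318,255),(313,262),(320,258)]: pts.append(px2w("scene",u,v,d=np.median(d[v-1:v+2,u-1:u+2])));print(u,v,pts[-1].round(4))
E
```

```text
290 253 [ 0.4207 -0.1823  0.0457]
294 260 [ 0.4052 -0.1715  0.0472]
296 264 [ 0.397  -0.1654  0.0478]
314 247 [ 0.3903 -0.2216  0.046 ]
318 255 [ 0.3741 -0.2081  0.0473]
313 262 [ 0.3737 -0.1883  0.0471]
320 258 [ 0.3676 -0.2044  0.0467]
```

View pics/ov9.png

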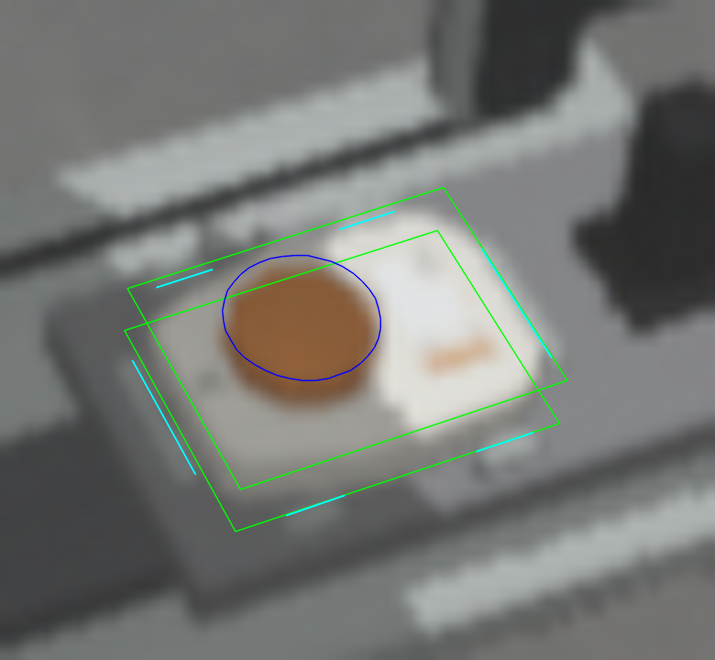

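```bash
python3 goal.py .3574 -.2489 .119 -33.1
python3 -m crank '-.5 .02 0 0 0 0 60;-.5 .02 0 0 0 0 60;-.4 0 0 0 0 0 60;-.2 0 .2 0 0 0 60;0 0 .3 0 0 0 60;0 0 .3 0 0 0 60;0 0 .2 0 0 0 60;0 0 0 0 0 0 60;0 0 0 0 0 0 60;0 0 0 0 0 0 60' 25
python3 goal.py .3574 -.2489 .119 -33.1
python3 - <<'E'
from ov import *
I=camera("scene")[0]
overlay(I,[],290,185,365,265,9,'p10.png')
E
```

```text
clock 13.95 pos [ 0.3915 -0.1948  0.2153] shift [-1.594  0.028  2.41 ] turn [ 0.001  0.016 -0.022] F [-0.  -0.5 -0.6] g 60.3 j [-0.33 -0.05  0.68  2.07  0.04  1.11 -0.25]
clock: 14.95
position: [0.3572, -0.2501, 0.1724]
ee_rot: [0.879, 0.476, -0.001, 0.001]
ft_force: [1.1, -0.1, 0.3]
grip_width: 0.7
clock 14.95 pos [ 0.3572 -0.2501  0.1724] shift [ 0.032 -0.013  1.334] turn [ 0.     0.021 -0.008] F [ 1.1 -0.1  0.3] g 59.8 j [-0.25  0.02  0.78  2.13 -0.01  1.   -0.05]
```

View pics/p10.png

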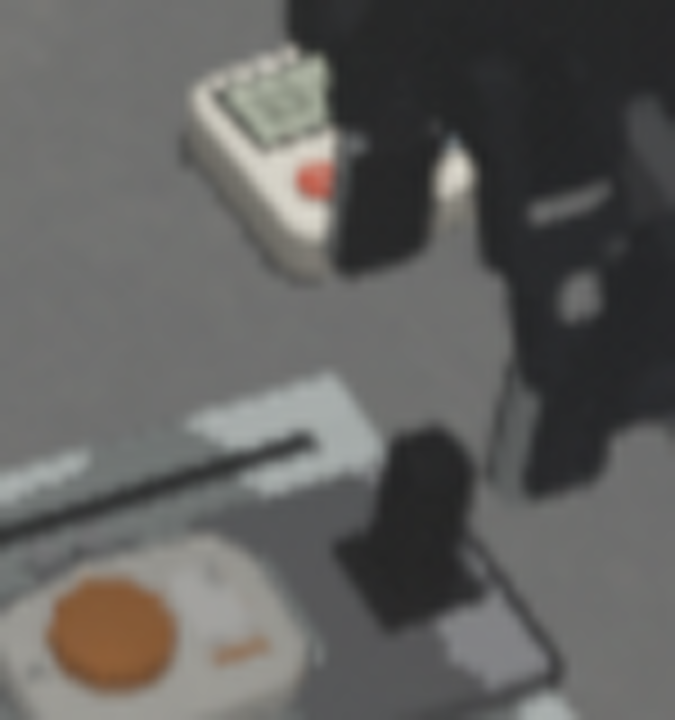

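```bash
python3 -m crank '.03 0 .3 0 0 0 60;0 0 .3 0 0 0 60;0 0 .25 0 0 0 60;0 0 .2 0 0 0 60;0 0 .15 0 0 0 60;0 0 0 0 0 0 60;0 0 0 0 0 0 60;0 0 0 0 0 0 50;0 0 0 0 0 0 45;0 0 0 0 0 0 45' 25
python3 goal.py .3574 -.2489 .119 -33.1
python3 - <<'E'
from ov import *
I=camera("scene")[0]
overlay(I,[],290,185,365,265,9,'p11.png')
E
```

```text
clock: 16.0
position: [0.3592, -0.2492, 0.1218]
ee_rot: [0.879, 0.476, 0.0, 0.002]
ft_force: [-0.2, 0.6, 0.1]
grip_width: 0.529
clock 16.0 pos [ 0.3592 -0.2492  0.1218] shift [-0.017 -0.042  0.069] turn [ 0.023  0.01  -0.004] F [-0.2  0.6  0.1] g 45.2 j [-0.23  0.14  0.78  2.17 -0.12  0.88  0.05]
```

View pics/p11.png

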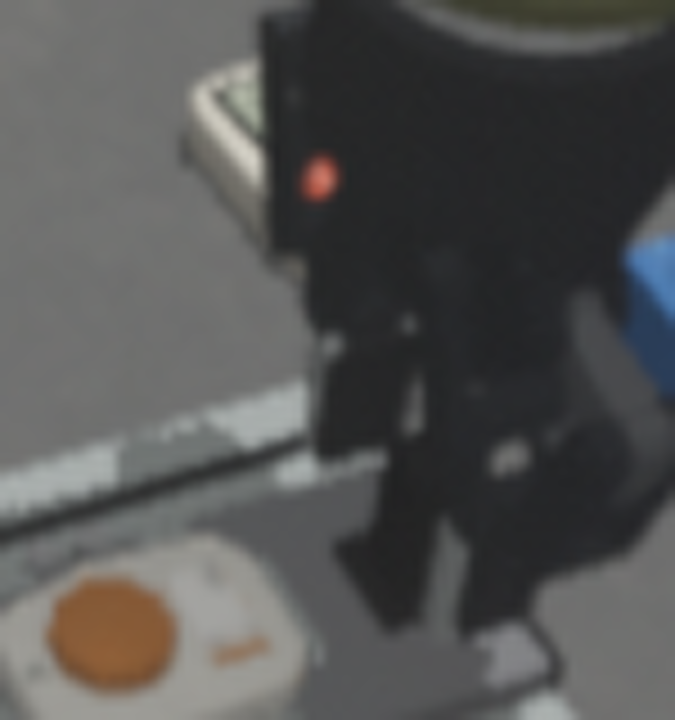

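```bash
python3 -m crank '0 0 0 0 0 0 35;0 0 0 0 0 0 28;0 0 0 0 0 0 22;0 0 0 0 0 0 18;0 0 0 0 0 0 14;0 0 0 0 0 0 8;0 0 0 0 0 0 8;0 0 0 0 0 0 8;0 0 0 0 0 0 8;0 0 0 0 0 0 8' 60
python3 goal.py .4126 -.1631 .1218 -33.1
python3 - <<'E'
from ov import *
I=camera("scene")[0];np.save('scene12rgb.npy',I)
overlay(I,[],220,190,365,290,5,'p12.png')
overlay(I,[],220,235,300,275,9,'p12r.png')
E
```

```text
clock: 17.05
position: [0.3592, -0.2491, 0.1223]
ee_rot: [0.879, 0.476, 0.0, 0.001]
ft_force: [-1.2, 0.5, 1.6]
grip_width: 0.173
clock 17.05 pos [ 0.3592 -0.2491  0.1223] shift [ 2.531 -0.057  0.011] turn [ 0.021  0.004 -0.004] F [-1.2  0.5  1.6] g 14.7 j [-0.23  0.14  0.78  2.17 -0.12  0.88  0.05]
```

View pics/p12.png

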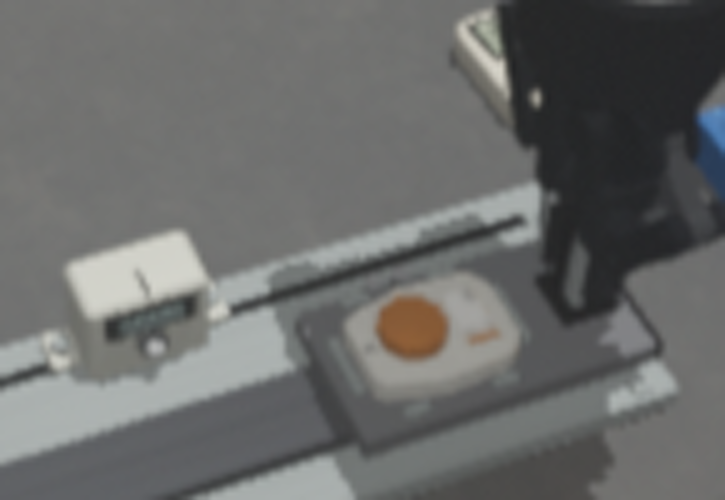

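```bash
python3 - <<'E'
from ov import *
crop(np.load('scene0rgb.npy'),225,230,305,275,9,'rd.png')
E
```

```text
(no output)
```

View pics/rd.png

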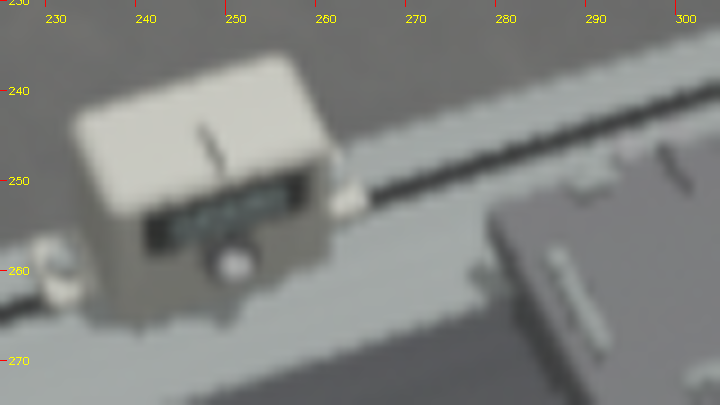

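```bash
python3 - <<'E'
from h import *
e=np.array([.546,.838,0])
for a,b in[((249.8,249.),(298.3,246.3)),((247,243.8),(301.2,251.3))]:
    A=px2w("scene",*a,z=.056)@e;B=px2w("scene",*b,z=.036)@e;print(A,B,A-B)
print("ball",px2w("scene",250.9,258.5,z=.03)@e)
a=px2w("top",213-.45,219.5-.45,z=.056)@e;b=px2w("top",241-.45,247-.45,z=.036)@e;print("top",a-b)
E
```

```text
0.14833370717218974 0.05093112094501223 0.09740258622717751
0.14886970588296192 0.05109527127845104 0.09777443460451088
ball 0.1477622643576157
top 0.09870037028115161
```

```bash
cat > s.py <<'E'
from h import *
o=get_obs();d=o['position']-[.3592,-.2491,.1223];F=o['ft_force']
print("t",o['clock'].__round__(2),"s",(d@[.545,.838,0]).round(4),"lat",(d@[.838,-.545,0]).round(4),"z",d[2].round(4),"Fs",(F@[.545,.838,0]).round(1),"F",F.round(1),"g",(o['grip_width']*85.4).round(1))
E
python3 -m crank '.1 0 0 0 0 0 8;.15 0 0 0 0 0 8;.2 0 0 0 0 0 8;.2 0 0 0 0 0 8;.2 0 0 0 0 0 8;.2 0 0 0 0 0 8;.2 0 0 0 0 0 8;.15 0 0 0 0 0 8;.1 0 0 0 0 0 8;0 0 0 0 0 0 8' 60;python3 s.py
```

```text
clock: 18.1
position: [0.3954, -0.1937, 0.1223]
ee_rot: [0.879, 0.477, 0.0, 0.002]
ft_force: [0.0, 1.5, 1.4]
grip_width: 0.173Traceback (most recent call last):
  File "s.py", line 3, in <module>
    print("t",o['clock'].__round__(2),"s",(d@[.545,.838,0]).round(4),"lat",(d@[.838,-.545,0]).round(4),"z",d[2].round(4),"Fs",(F@[.545,.838,0]).round(1),"F",F.round(1),"g",(o['grip_width']*85.4).round(1))
                                                                                                                                                                            ^^^^^^^^^^^^^^^^^^^^^^^^^^^^
AttributeError: 'float' object has no attribute 'round'
```

```bash
sed -i "s/(o\['grip_width'\]\*85.4).round(1)/round(o['grip_width']*85.4,1)/" s.py; python3 s.py
python3 - <<'E'
from ov import *
I=camera("scene")[0];crop(I,225,210,335,295,7,'p13.png')
E
```

```text
t 18.1 s 0.0662 lat 0.0001 z 0.0 Fs 1.3 F [0.  1.5 1.4] g 14.8
```

View pics/p13.png

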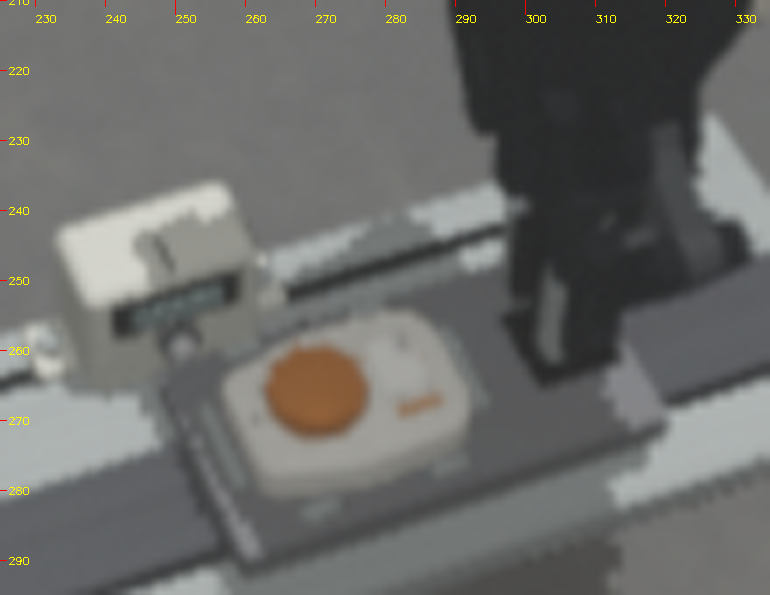

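```bash
python3 -m crank '.1 0 0 0 0 0 8;.1 0 0 0 0 0 8;.1 0 0 0 0 0 8;.06 0 0 0 0 0 8;.05 0 0 0 0 0 8;0 0 0 0 0 0 8;0 0 0 0 0 0 8;0 0 0 0 0 0 8;0 0 0 0 0 0 8;0 0 0 0 0 0 8' 60;python3 s.py
python3 -m crank '.05 0 0 0 0 0 8;.05 0 0 0 0 0 8;0 0 0 0 0 0 8;0 0 0 0 0 0 8;0 0 0 0 0 0 8;0 0 0 0 0 0 8;0 0 0 0 0 0 8;0 0 0 0 0 0 8;0 0 0 0 0 0 8;0 0 0 0 0 0 8' 60;python3 s.py
```

```text
clock: 19.15
position: [0.4045, -0.1796, 0.1223]
ee_rot: [0.879, 0.476, 0.0, 0.002]
ft_force: [-0.8, 0.0, 2.0]
grip_width: 0.176
t 19.15 s 0.0829 lat 0.0001 z 0.0 Fs -0.4 F [-0.8  0.   2. ] g 15.1
clock: 20.15
position: [0.4064, -0.1767, 0.1223]
ee_rot: [0.88, 0.476, -0.0, 0.002]
ft_force: [-1.3, -0.4, 2.2]
grip_width: 0.173
t 20.15 s 0.0864 lat 0.0001 z 0.0 Fs -1.1 F [-1.3 -0.4  2.2] g 14.8
```

```bash
python3 -m crank '.05 0 0 0 0 0 8;0 0 0 0 0 0 8;0 0 0 0 0 0 8;0 0 0 0 0 0 8;0 0 0 0 0 0 8;0 0 0 0 0 0 8;0 0 0 0 0 0 8;0 0 0 0 0 0 8;0 0 0 0 0 0 8;0 0 0 0 0 0 8' 60|head -0;python3 s.py
python3 -m crank '.05 0 0 0 0 0 8;0 0 0 0 0 0 8;0 0 0 0 0 0 8;0 0 0 0 0 0 8;0 0 0 0 0 0 8;0 0 0 0 0 0 8;0 0 0 0 0 0 8;0 0 0 0 0 0 8;0 0 0 0 0 0 8;0 0 0 0 0 0 8' 60|head -0;python3 s.py
```

```text
t 21.15 s 0.0873 lat 0.0002 z 0.0 Fs -1.5 F [-2.3 -0.3  2.3] g 14.8
t 22.15 s 0.0882 lat 0.0002 z 0.0 Fs -2.8 F [-2.2 -1.9  2.5] g 15.0Exception ignored on flushing sys.stdout:
BrokenPipeError: [Errno 32] Broken pipe
Exception ignored on flushing sys.stdout:
BrokenPipeError: [Errno 32] Broken pipe
```

```bash
python3 -m crank '.06 0 0 0 0 0 8;.06 0 0 0 0 0 8;.06 0 0 0 0 0 8;0 0 0 0 0 0 8;0 0 0 0 0 0 8;0 0 0 0 0 0 8;0 0 0 0 0 0 8;0 0 0 0 0 0 8;0 0 0 0 0 0 8;0 0 0 0 0 0 8' 60;python3 s.py
```

```text
clock: 23.15
position: [0.4103, -0.1708, 0.1223]
ee_rot: [0.88, 0.474, -0.003, 0.002]
ft_force: [-1.8, -1.0, 0.9]
grip_width: 0.175
t 23.15 s 0.0935 lat 0.0002 z 0.0 Fs -1.8 F [-1.8 -1.   0.9] g 14.9
```

```bash
python3 -m crank '.05 0 0 0 0 0 8;0 0 0 0 0 0 8;0 0 0 0 0 0 8;0 0 0 0 0 0 8;0 0 0 0 0 0 8;0 0 0 0 0 0 8;0 0 0 0 0 0 8;0 0 0 0 0 0 8;0 0 0 0 0 0 8;0 0 0 0 0 0 8' 60 >/dev/null;python3 s.py
python3 -m crank '0 0 0 0 0 0 8;0 0 0 0 0 0 8;0 0 0 0 0 0 8;0 0 0 0 0 0 8;0 0 0 0 0 0 8;0 0 0 0 0 0 8;0 0 0 0 0 0 8;0 0 0 0 0 0 8;0 0 0 0 0 0 8;0 0 0 0 0 0 8' 60 >/dev/null;python3 s.py
python3 - <<'E'
from ov import *
I=camera("scene")[0];np.save('scene14rgb.npy',I);crop(I,225,210,315,295,8,'p14.png')
E
```

```text
t 24.15 s 0.0967 lat 0.0002 z 0.0 Fs 0.7 F [0.2 0.7 0.8] g 15.0
t 25.15 s 0.0967 lat 0.0002 z 0.0 Fs 0.4 F [-0.8  1.   1.4] g 14.8
```

View pics/p14.png

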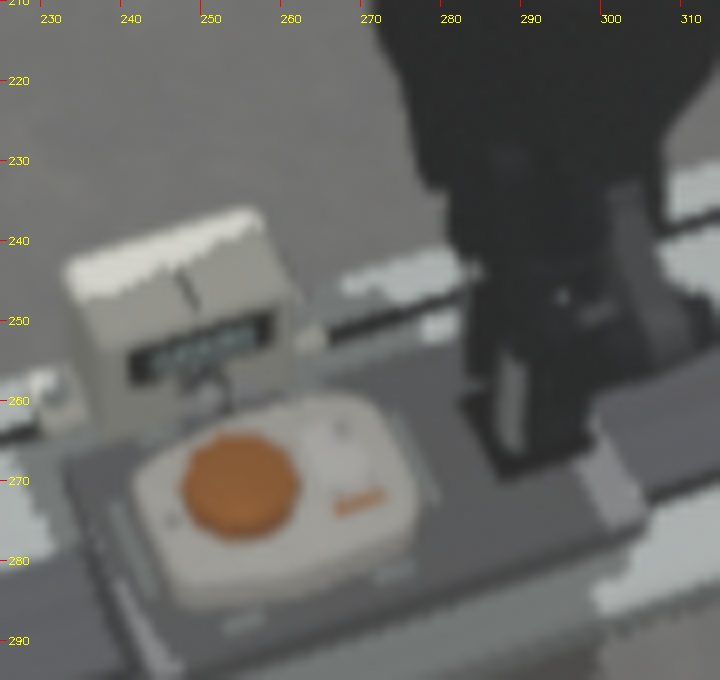

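```bash
python3 -m crank '.03 0 0 0 0 0 8;.03 0 0 0 0 0 8;0 0 0 0 0 0 8;0 0 0 0 0 0 8;0 0 0 0 0 0 8;0 0 0 0 0 0 8;0 0 0 0 0 0 8;0 0 0 0 0 0 8;0 0 0 0 0 0 8;0 0 0 0 0 0 8' 60 >/dev/null;python3 s.py
python3 - <<'E'
from ov import *
I=camera("scene")[0];np.save('scene15rgb.npy',I);crop(I,235,230,275,275,15,'p15.png')
# compare reader line and stage line predictions: notch position from TCP travel
e=np.array([.546,.838,0])
E
```

```text
t 26.2 s 0.0983 lat 0.0002 z 0.0 Fs -0.1 F [-0.4  0.1  1.5] g 14.8
```

View pics/p15.png

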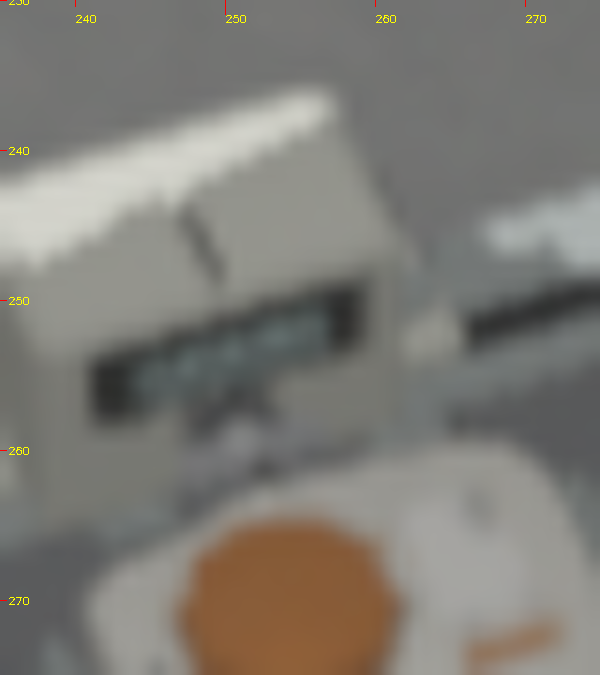

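```bash
python3 -m crank '0 0 0 0 0 0 8;0 0 0 0 0 0 8;0 0 0 0 0 0 8;0 0 0 0 0 0 8;0 0 0 0 0 0 8;0 0 0 0 0 0 8;0 0 0 0 0 0 8;0 0 0 0 0 0 8;0 0 0 0 0 0 8;.03 0 0 0 0 0 8' 60 >/dev/null;python3 s.py
python3 -m crank '0 0 0 0 0 0 8;0 0 0 0 0 0 8;0 0 0 0 0 0 8;0 0 0 0 0 0 8;0 0 0 0 0 0 8;0 0 0 0 0 0 8;0 0 0 0 0 0 8;0 0 0 0 0 0 8;0 0 0 0 0 0 8;0 0 0 0 0 0 8' 60 >/dev/null;python3 s.py
```

```text
t 27.25 s 0.0988 lat 0.0002 z -0.0 Fs -6.8 F [-5.  -4.8  5.7] g 14.8
t 28.25 s 0.0988 lat 0.0002 z 0.0 Fs -2.1 F [-1.8 -1.4  2.8] g 15.3
```

```bash
python3 -m crank '-.02 0 0 0 0 0 8;0 0 0 0 0 0 8;0 0 0 0 0 0 8;0 0 0 0 0 0 8;0 0 0 0 0 0 8;0 0 0 0 0 0 8;0 0 0 0 0 0 8;0 0 0 0 0 0 8;0 0 0 0 0 0 8;0 0 0 0 0 0 8' 60 >/dev/null;python3 s.py
python3 - <<'E'
from ov import *
for n in("scene","top"):
    I=camera(n)[0];np.save(n+'16rgb.npy',I)
    cv2.imwrite(f'pics/{n}16.png',I[:,:,::-1])
E
python3 s.py
```

```text
t 29.25 s 0.0983 lat 0.0002 z 0.0 Fs -0.9 F [-1.1 -0.3  3.1] g 14.6
t 29.35 s 0.0983 lat 0.0002 z 0.0 Fs -0.9 F [-0.5 -0.8  2.4] g 14.9
```

View pics/scene16.png

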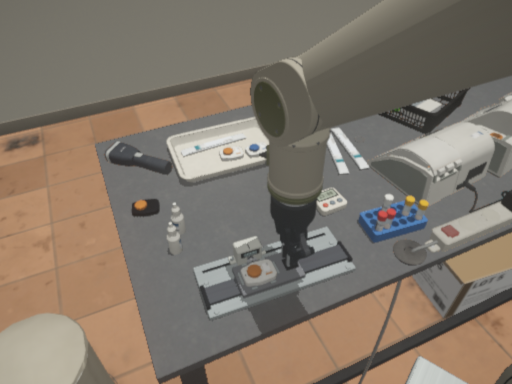

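View pics/top16.png

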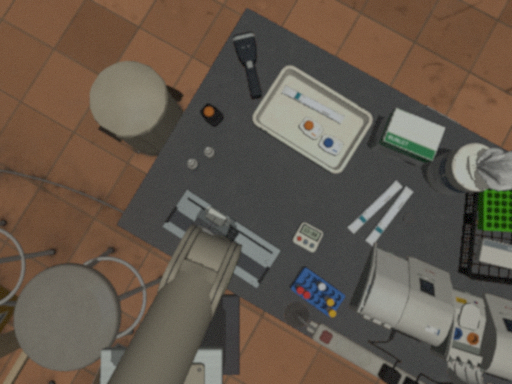

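```bash
python3 -c "
from workcell import hand_in
print(hand_in())"
```

```text
the job is handed in; nothing more can be done
None
```

I set the white cartridge with the orange cap into the nest, cap end away from the post, and let go of it. I then gripped the post at 60 N, slid the stage to the reader's notch, and handed in at 29.4 s while still holding. No verdict was reported.

**Which cartridge:** I used the only white one lying alone on the table, at top-view pixel (266, 203). I left the black look-alike at (211, 114) and the two in the tray at (310, 127) and (330, 143).

**Nest:** The cartridge lies flat, with its top at about 47 mm by scene depth. It sits inside the rods, perhaps 1–1.5 mm towards the post from centre.

**Notch:**
- Stage travel was 98.3 mm, against 97.4–98.7 mm estimated from the pictures.
- The first ridge resisted from about 86 mm, and the ball then pulled the stage on to about 97 mm.
- A small nudge past 98.3 mm met about 7 N, so I backed off 0.5 mm. About 1 N of force along the rail remained at hand-in.

**Other objects:** The bottles and timer are at the same pixels as at the start.

**Disagreement:** Triangulating from both cameras gave heights about 2–8 mm too low, and the two cameras differed by several millimetres. I therefore placed the cartridge by the scene camera, which matched the arm to within about a pixel.

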